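# Unstack the record-care kit into its trays

## Task

The record-care kit is piled up on the cork mat: a spindle cap on a bubble level on a record weight on a wooden cartridge case. Take the pile apart from the top and set each piece flat on the floor of the felt tray made for its shape and size (large oblong: case, small oblong: level, large round: weight, small round: cap), ending with all four fully inside their rims and let go. Keep every piece upright and set it down rather than dropping it, and leave the stylus brush lying among the trays where it is.

Things in the scene. Friction and masses are not known exactly. Their poses are not given: they have to be found in the camera images.
- case: closed dark wooden cartridge case, a block 96 mm (its x) by 60 mm (its y) by 32 mm high, about 160 g; the bottom of the pile, lying on a fixed cork mat 3 mm thick. Origin: centre of its underside, z up. Take it across its 60 mm width (its y).
- weight: pewter record weight, a plain upright disc of 56 mm diameter, 28 mm high, about 420 g, with two dark grooves round it; it stands on the case. Origin: centre of its underside, z up.
- level: bright metal bubble level, a bar 66 mm (its x) by 24 mm (its y) by 28 mm high, about 110 g, with a green glass vial along its flat top; it lies on the weight. Origin: centre of its underside, z up. Take it across its 24 mm width (its y).
- cap: small black bakelite spindle cap, an upright cylinder of 28 mm diameter, 20 mm high, about 30 g, with a brass band; the top of the pile, standing on the level. Origin: centre of its underside, z up.
- case_tray: large oblong shallow open tray fixed to the table, dark wooden rim, grey felt floor. Origin: centre of its underside, z up; the felt floor is 3 mm above the origin, the rim's top 8 mm above it (so the rim stands 5 mm above the floor), rim 4 mm thick. Inside 116 mm (its x) by 80 mm (its y): for the case, long side along long side, either way round.
- weight_tray: large round shallow open tray fixed to the table, dark wooden rim, grey felt floor. Origin: centre of its underside, z up; the felt floor is 3 mm above the origin, the rim's top 8 mm above it (so the rim stands 5 mm above the floor), rim 4 mm thick. Inside diameter 76 mm: for the record weight.
- level_tray: small oblong shallow open tray fixed to the table, dark wooden rim, grey felt floor. Origin: centre of its underside, z up; the felt floor is 3 mm above the origin, the rim's top 8 mm above it (so the rim stands 5 mm above the floor), rim 4 mm thick. Inside 86 mm (its x) by 44 mm (its y): for the bubble level, long side along long side, either way round. The rim stands close beside the 24 mm wide level, so hold the level with the fingertips higher than the rim.
- cap_tray: small round shallow open tray fixed to the table, dark wooden rim, grey felt floor. Origin: centre of its underside, z up; the felt floor is 3 mm above the origin, the rim's top 8 mm above it (so the rim stands 5 mm above the floor), rim 4 mm thick. Inside diameter 48 mm: for the spindle cap. Hold the cap with the fingertips higher than the rim.
- brush: black bakelite stylus brush, loose, about 90 mm long (its x), 26 mm wide, 18 mm high, lying flat among the trays; not to be disturbed. Origin: underside, near the middle.

How it is judged:
By the outcome, as a careful person would: the job done as asked, in the order asked, and still so for the second after the job is handed in, with the robot touching nothing.
It also fails if it takes over 112 s, if anything falls off the work surface, if the arm or the gripper's body presses on something with over 40 N, if the wrist force passes 120 N, or if a joint passes its speed limit or range.

## Robot

A 7-joint arm with a two-finger parallel gripper is mounted at the origin on the work surface. World frame = base frame: x ahead of the robot, y to its left, z up, the work surface at z = 0. Lengths are in m, angles in rad, forces in N, time in s.
With the tool pointing down it reaches from about 0.425 to 0.925 m from the base axis. Payload 6.8 kg.
Tool frame: the origin (TCP) lies on the mounting face of the last link; the fingertips stand 173 mm ahead of it and the grasp point (between the pads) lies 155 mm ahead of it; z points along the fingers, y is the line along which they close (so a half turn about z gives the same grasp; the last joint's range is limited). The gripper opens to 85 mm and grips with 20 to 120 N. Pads are 22 mm wide; open, the fingers measure 114 mm over their backs; the gripper's body (76 mm by 85 mm) begins 54 mm behind the grasp point. The pads swing forward as they close: fully open they stand 13 mm farther back than shut.
Start: joints at [-1.4, 0.477, 0.022, 1.555, -0.011, 1.109, -0.083], TCP at [0.186, 0.649, 0.405] pointing down, gripper open.
Joint ranges: [-2.96, 2.96], [-0.34, 2.1], [-1.41, 1.46], [0.24, 2.44], [-1.37, 4.51], [0.17, 1.92], [-2.96, 2.96]. Speed limits (rad/s): [2.39, 2.39, 3.14, 3.14, 3.14, 3.14, 3.14].

## Interface

Orientations are given as a rotation vector (axis times angle).
In Python, from bench import r gives the robot as it stands.
- The arm moves only by the tool arm_command, never from a script. Its argument "plan" is a list of rows, each an object of numbers: "claw": the closure, from 0 (fully open) to 1 (shut); "tx", "ty", "tz": the shift along the tool's x, y, z in m; "ax", "ay", "az": the turn, a rotation vector about the tool's x, y, z in degrees. A call has exactly 10 rows; each row shifts and turns the commanded pose from where the row before left it, along the tool's axes as they then stand; what a row does not reach is not made up. A row lasts 1/12 s, in which the tool goes at most 41.7 mm and 7.16 degrees, less where a joint would pass 70% of its speed; a pose out of reach is approached as far as the arm can. A call is refused whole if a number of a shift passes 0.0417 or a number of a turn 7.16, either way. A call with a gripper value outside its range is refused whole. The fingers move at their own pace and stop on an object; "squeeze" is the grip in N (left out, the last holds). Time passes only in rows, so rows that do not move let the fingers close, or fill a call up. It gives the time, the measured TCP pose, the force, the opening and the grip force at its end, in the units of the state.
- r.get_obs(): the state, without advancing time (a new reading comes with each control period).
- r.grab_frame(name): name is "side" or "top" or "wrist"; returns the picture (480x640x3 uint8, red, green, blue); there is no depth.
- r.camera_model(name): a dict with "fx", "fy", "cx", "cy" (pixels), "position" and "orientation" of the camera in the world; the wrist camera has in their place "tool_from_camera" (4x4, takes a point from camera to tool coordinates, whose origin is the TCP and whose axes are the flange's). Camera axes: x right, y up, looking along -z (the intrinsics and any distortion apply to the point x, -y, -z); pixel columns grow to the right and rows downward; lengths in m; the calibration is good to about 2 mm. A picture is of the moment at which its call begins: read the wrist's pose just before it. camera_model takes no time and is no camera call.
- r.hand_in(): hands the job in; it is judged then, once.
Trained networks look in the newest picture that a camera, given by its name, has taken for a name from the list of things; names that differ only in an ending like _2 or _b are one class to them, and where a whole thing is asked for, a point or a joint stands for the part that bears it (a point fixed in the world has none). Each returns a list of dicts, best first, with "confidence" (0 to 1); they miss things now and then, are a little off and sometimes report something else, mostly with a low value. They report only what shows in the picture. A call takes as long as a camera call.
- r.boxes_of(target, camera): "location" ([x, y, z] in m, in the coordinates of the camera as it stood for that picture, good to about 4 mm: the middle of the surface that is visible of it).
- r.tip_of(target, camera): "location" ([x, y, z] in m, in the coordinates of the camera as it stood for that picture, good to about 4 mm: a listed point, or the origin of a listed thing).
The state is a dict: "clock": time; "joints": joint angles; "qvel": joint speeds; "tau": joint torques, N m; "tcp_pos": TCP position; "orientation": TCP orientation; "contact_force": force on the tool from outside, world axes, zero at the start; "moment": the same for the moment, N m; "grip_width": finger opening in m; "gripper_force": force on a finger pad.
Only numpy, scipy, OpenCV 4.12 (cv2) and the standard library are available. Lean on these libraries where they do the work, as an engineer would, in place of code of your own. Each camera call takes 0.05 s, during which the arm holds its last target. There are 200 camera calls.

## Working session

There is one attempt and no reset: what is moved stays moved. The work goes in short steps, Python scripts to look and compute and a tool call to move; the robot and the scene stay as the last step left them, time stands still between calls to the robot, and variables do not carry over. Pictures are saved under pics/ and viewed, at most 14 in all, crops included, and the job is handed in when it is done.

Besides the shell and the picture viewer there is one more tool, called after "Emit:" as name([rows], argument=value, ...), one row to a line, values as JSON. arm_command: Moves the arm, as the interface text tells. Its arguments: {"type":"object","properties":{"plan":{"type":"array","items":{"type":"object","properties":{"claw":{"type":"number"},"tx":{"type":"number"},"ty":{"type":"number"},"tz":{"type":"number"},"ax":{"type":"number"},"ay":{"type":"number"},"az":{"type":"number"}}}},"squeeze":{"type":"number"}},"required":["plan"]}

```bash
ls; mkdir -p pics; cat > h.py <<'E'
import numpy as np, cv2
from scipy.spatial.transform import Rotation as R
from bench import r
def campose(c,o=None):
    m=r.camera_model(c)
    if 'tool_from_camera' in m:
        o=o or r.get_obs(); T=np.eye(4); T[:3,:3]=R.from_rotvec(o['orientation']).as_matrix(); T[:3,3]=o['tcp_pos']
        return m,T@np.array(m['tool_from_camera'])
    T=np.eye(4); q=np.array(m['orientation'],float)
    T[:3,:3]=R.from_rotvec(q).as_matrix() if q.shape==(3,) else (R.from_quat(q).as_matrix() if q.shape==(4,) else q)
    T[:3,3]=m['position']; return m,T
def snap(c,f=None):
    o=r.get_obs(); im=r.grab_frame(c)
    if f: cv2.imwrite('pics/'+f,im[:,:,::-1])
    return im,campose(c,o)
def world(mT,l): return mT[1][:3,:3]@np.array(l)+mT[1][:3,3]
def px2w(mT,u,v,z):
    m,T=mT; d=T[:3,:3]@np.array([(u-m['cx'])/m['fx'],-(v-m['cy'])/m['fy'],-1]); p=T[:3,3]
    return p+d*(z-p[2])/d[2]
def w2px(mT,P):
    m,T=mT; c=T[:3,:3].T@(np.array(P)-T[:3,3]); return m['cx']+m['fx']*c[0]/-c[2], m['cy']-m['fy']*c[1]/-c[2]
E
python3 - <<'E'
from h import *
o=r.get_obs(); print(o)
for c in ('top','side'):
    print(r.camera_model(c)); im,mT=snap(c,c+'0.png')
    for t in ['case','weight','level','cap','case_tray','weight_tray','level_tray','cap_tray','brush']:
        for d in r.tip_of(t,c)[:2]: print(c,t,round(d['confidence'],2),world(mT,d['location']).round(3))
print(r.camera_model('wrist'))
E
```

```text
pics
{'clock': 0.0, 'joints': array([-1.40008643,  0.47780998,  0.0223169 ,  1.55648915, -0.01149477,
        1.10930852, -0.08313252]), 'qvel': array([-0.00051752,  0.00080515,  0.00033966,  0.00101569,  0.00043269,
        0.00058358, -0.00061911]), 'tau': array([ 9.62800698e-06, -5.96457160e+01,  1.60791781e+00, -2.81196392e+01,
        1.24032740e-02,  9.38346639e-03,  6.01281329e-06]), 'tcp_pos': array([0.1856697 , 0.64865975, 0.40370244]), 'orientation': array([-4.36500947e-01, -3.11099069e+00,  2.95741345e-03]), 'contact_force': array([ 0.34273847, -0.30851412,  0.28481562]), 'moment': array([ 0.00302557, -0.01387683, -0.00066877]), 'gripper_force': 0.0, 'grip_width': 0.08518291204053012}
{'fx': 506.10406820378944, 'fy': 506.10406820378944, 'cx': 317.80828435394193, 'cy': 235.18448400010658, 'position': array([ 0.44013699, -0.01505498,  1.05782545]), 'orientation': array([ 0.10938525, -0.0868573 , -1.57134125])}
top case 0.82 [0.639 0.217 0.003]
top weight 0.66 [0.637 0.232 0.036]
top level 0.78 [0.638 0.228 0.066]
top level 0.61 [0.638 0.223 0.005]
top cap 0.61 [0.638 0.226 0
[... 622 characters left out ...]
se_tray 0.92 [0.462 0.014 0.003]
side weight_tray 0.77 [0.447 0.235 0.004]
side level_tray 0.59 [ 0.472 -0.213 -0.001]
side cap_tray 0.9 [ 0.646 -0.003  0.001]
side cap_tray 0.72 [0.639 0.228 0.038]
side brush 0.82 [ 0.638 -0.253  0.004]
{'fx': 363.2927368024003, 'fy': 363.2927368024003, 'cx': 321.1963328353446, 'cy': 238.0129815801442, 'tool_from_camera': array([[-1.89360523e-03,  9.63210446e-01,  2.68741606e-01,
         6.74726972e-02],
       [ 9.99997936e-01,  1.62615410e-03,  1.21779695e-03,
        -1.03324310e-03],
       [ 7.35979475e-04,  2.68743357e-01, -9.63211538e-01,
         3.00055247e-02],
       [ 0.00000000e+00,  0.00000000e+00,  0.00000000e+00,
         1.00000000e+00]])}
```

View top.

View pics/top0.png

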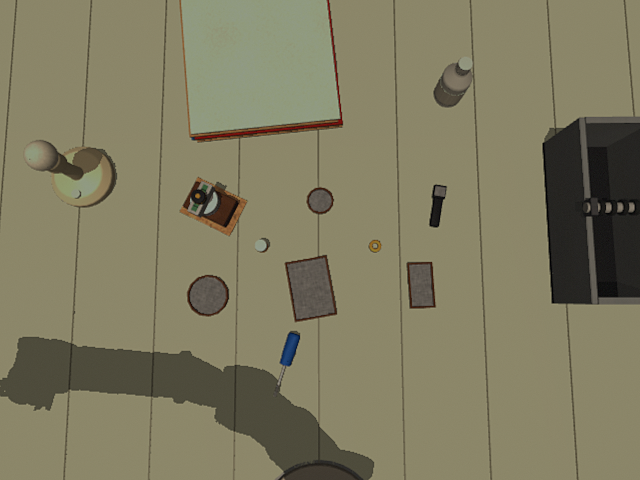

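View pics/side0.png

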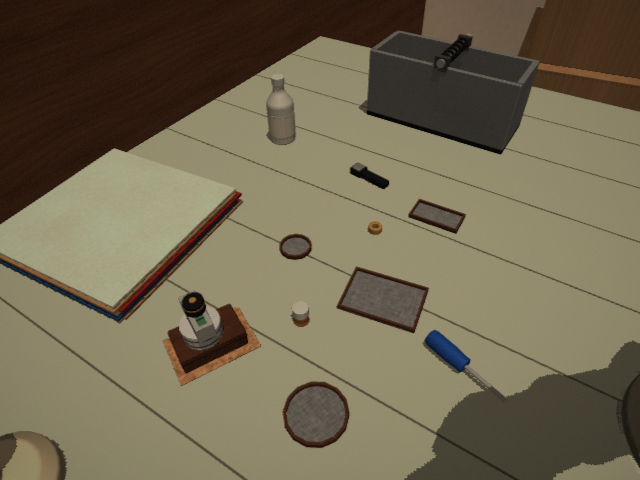

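Top view: the pile is at (213,206), case tray (311,288), weight tray (208,295), level tray (421,285), cap tray (320,200), brush (437,205). Small clutter lies between them: a white pot at (262,245) and a brass ring at (375,245). The side view agrees. I'll move above the pile and work out the tray poses.

Emit:
arm_command([
  {"tx":-0.036,"ty":-0.0185},
  {"tx":-0.036,"ty":-0.0185},
  {"tx":-0.036,"ty":-0.0185},
  {"tx":-0.036,"ty":-0.0185},
  {"tx":-0.036,"ty":-0.0185},
  {"tx":-0.036,"ty":-0.0185},
  {"tx":-0.036,"ty":-0.0185},
  {"tx":-0.036,"ty":-0.0185},
  {"tx":-0.036,"ty":-0.0185},
  {"tx":-0.036,"ty":-0.0185},
])

```text
invalid input at $.plan[0]: expected keys claw, tx, ty, tz, ax, ay, az
```

Emit:
arm_command([
  {"tx":-0.036,"ty":-0.0185},
  {"tx":-0.036,"ty":-0.0185},
  {"tx":-0.036,"ty":-0.0185},
  {"tx":-0.036,"ty":-0.0185},
  {"tx":-0.036,"ty":-0.0185},
  {"tx":-0.01,"ty":-0.0025},
  {},
  {},
  {},
  {},
])

```text
invalid input at $.plan[0]: expected keys claw, tx, ty, tz, ax, ay, az
```

```bash
cat >> h.py <<'E'
def rect(mask):
    c=max(cv2.findContours(mask,cv2.RETR_EXTERNAL,cv2.CHAIN_APPROX_NONE)[0],key=cv2.contourArea); return c[:,0,:].astype(float)
def fit(mT,c,z):
    P=np.array([px2w(mT,u,v,z)[:2] for u,v in c])*1000
    (x,y),(w,h),a=cv2.minAreaRect(P.astype(np.float32))
    if w<h: w,h,a=h,w,a+90
    a=(a+90)%180-90
    return round(x/1000,4),round(y/1000,4),round(w,1),round(h,1),round(a,1)
def go(x,y,z,yaw=None):
    "tool-frame shift to put GRASP POINT at world xyz, and turn so tool y lies along yaw(deg)"
    o=r.get_obs(); M=R.from_rotvec(o['orientation']).as_matrix()
    d=M.T@(np.array([x,y,z+.155])-o['tcp_pos'])
    ty=np.degrees(np.arctan2(M[1,1],M[0,1])); s=''
    if yaw is not None:
        t=(yaw-ty+90)%180-90; s=f'az {-t:.1f}'
    print('shift mm',(d*1000).round(1),s,'tool y yaw',ty.round(1),'tilt',np.degrees(np.arccos(-M[2,2])).round(2),'j7',o['joints'][6].round(2),'t',round(o['clock'],2))
E
python3 - <<'E'
from h import *
mT=campose('top'); im=cv2.imread('pics/top0.png')
for n,(u,v) in dict(case_tray=(311,288),level_tray=(421,285),weight_tray=(208,295),cap_tray=(320,200)).items():
    w=45; sub=im[v-w:v+w,u-w:u+w].astype(int)
    bg=np.median(sub[:8].reshape(-1,3),0)
    m=(sub.sum(2)<bg.sum()*0.72).astype(np.uint8)
    n_,l,st,ce=cv2.connectedComponentsWithStats(m); m=(l==l[w,w]).astype(np.uint8) if l[w,w] else (l==1+st[1:,4].argmax()).astype(np.uint8)
    print(n,fit(mT,rect(m)+[u-w,v-w],.006))
o=r.get_obs();print(o['tcp_pos'],o['clock'])
im,mT=snap('wrist','w1.png')
for t in ['case','weight','level','cap']:
    for d in r.tip_of(t,'wrist')[:2]: print(t,round(d['confidence'],2),world(mT,d['location']).round(4))
go(.639,.227,.101)
E
```

```text
case_tray (0.4751, 0.0174, 152.3, 89.5, 10.2)
level_tray (0.4687, -0.2115, 95.9, 54.1, 2.7)
weight_tray (0.4484, 0.2286, 85.2, 84.4, -44.8)
cap_tray (0.6483, -0.0043, 185.1, 56.0, -14.8)
[0.18575266 0.64895442 0.40470555] 1.0
shift mm [-551.9 -280.9  148.7]  tool y yaw 74.0 tilt 0.0 j7 -0.08 t 1.25
```

View pics/w1.png

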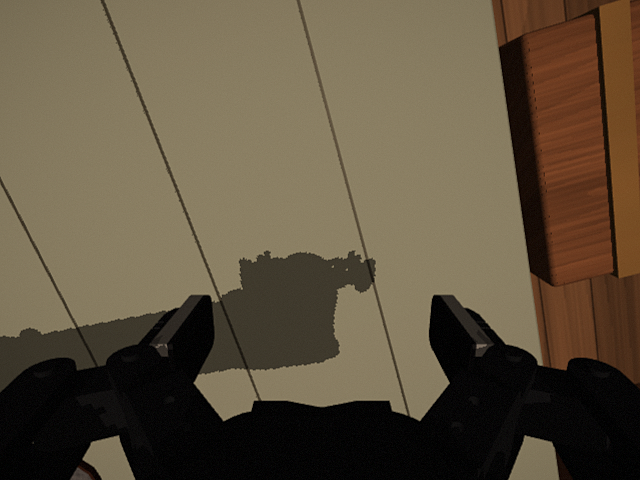

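The move was refused because every key is required in each row. The wrist picture shows only empty table under the fingers. I'll resend it with full rows.

Emit:
arm_command([
  {"claw":0,"tx":-0.036,"ty":-0.0185,"tz":0,"ax":0,"ay":0,"az":0},
  {"claw":0,"tx":-0.036,"ty":-0.0185,"tz":0,"ax":0,"ay":0,"az":0},
  {"claw":0,"tx":-0.036,"ty":-0.0185,"tz":0,"ax":0,"ay":0,"az":0},
  {"claw":0,"tx":-0.036,"ty":-0.0185,"tz":0,"ax":0,"ay":0,"az":0},
  {"claw":0,"tx":-0.036,"ty":-0.0185,"tz":0,"ax":0,"ay":0,"az":0},
  {"claw":0,"tx":-0.036,"ty":-0.0185,"tz":0,"ax":0,"ay":0,"az":0},
  {"claw":0,"tx":-0.036,"ty":-0.0185,"tz":0,"ax":0,"ay":0,"az":0},
  {"claw":0,"tx":-0.036,"ty":-0.0185,"tz":0,"ax":0,"ay":0,"az":0},
  {"claw":0,"tx":-0.036,"ty":-0.0185,"tz":0,"ax":0,"ay":0,"az":0},
  {"claw":0,"tx":-0.036,"ty":-0.0185,"tz":0,"ax":0,"ay":0,"az":0},
])

```text
clock: 2.08
tcp_pos: [0.4821, 0.3704, 0.405]
orientation: [0.436, 3.111, 0.001]
contact_force: [1.1, 0.1, 0.2]
grip_width: 0.0855
gripper_force: 0.0
```

Emit:
arm_command([
  {"claw":0,"tx":-0.036,"ty":-0.0185,"tz":0,"ax":0,"ay":0,"az":0},
  {"claw":0,"tx":-0.036,"ty":-0.0185,"tz":0,"ax":0,"ay":0,"az":0},
  {"claw":0,"tx":-0.036,"ty":-0.0185,"tz":0,"ax":0,"ay":0,"az":0},
  {"claw":0,"tx":-0.036,"ty":-0.0185,"tz":0,"ax":0,"ay":0,"az":0},
  {"claw":0,"tx":-0.036,"ty":-0.0185,"tz":0,"ax":0,"ay":0,"az":0},
  {"claw":0,"tx":-0.012,"ty":-0.003,"tz":0,"ax":0,"ay":0,"az":0},
  {"claw":0,"tx":0,"ty":0,"tz":0,"ax":0,"ay":0,"az":0},
  {"claw":0,"tx":0,"ty":0,"tz":0,"ax":0,"ay":0,"az":0},
  {"claw":0,"tx":0,"ty":0,"tz":0,"ax":0,"ay":0,"az":0},
  {"claw":0,"tx":0,"ty":0,"tz":0,"ax":0,"ay":0,"az":0},
])

```text
clock: 2.92
tcp_pos: [0.6381, 0.2294, 0.4047]
orientation: [-0.432, -3.111, -0.001]
contact_force: [-0.2, -0.2, -0.4]
grip_width: 0.0856
gripper_force: 0.0
```

```bash
python3 - <<'E'
from h import *
o=r.get_obs();print(o['tcp_pos'],o['clock'])
im,mT=snap('wrist','w2.png')
for t in ['case','weight','level','cap']:
    for d in r.tip_of(t,'wrist')[:2]: print(t,round(d['confidence'],2),world(mT,d['location']).round(4))
go(.639,.227,.101)
E
```

```text
[0.63805922 0.22936455 0.40465775] 2.9167
case 0.42 [0.6355 0.2307 0.0915]
weight 0.58 [0.6376 0.2284 0.0316]
level 0.9 [0.6383 0.23   0.0682]
cap 0.68 [0.6362 0.2306 0.0873]
cap 0.41 [0.6385 0.231  0.0317]
shift mm [ -0.5  -1.1 148.9]  tool y yaw 74.1 tilt 0.02 j7 0.94 t 3.17
```

View pics/w2.png

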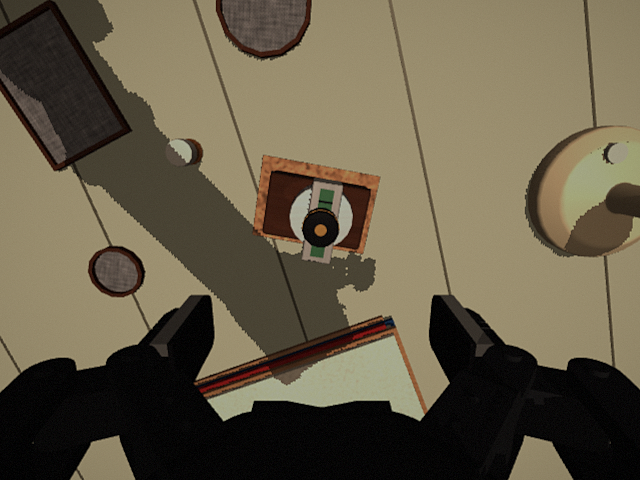

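Wrist view: the cap top is at (320,230). The level axis runs from (327,182) to (316,262), the case is at about (320,210), and the cap tray is at (117,271).

```bash
python3 - <<'E'
from h import *
mT=campose('top')
print('case_tray',fit(mT,[(286,263),(326,256),(336.5,314),(295,321)],.006))
print('cap_tray top',px2w(mT,320,200.5,.007)[:2].round(4))
print('cap top',px2w(mT,199,196,.111)[:2].round(4))
w=campose('wrist')
print('cap_tray w',px2w(w,117,271,.007)[:2].round(4), 'cap',px2w(w,320.5,230,.111)[:2].round(4))
a=px2w(w,328,182,.091);b=px2w(w,316,263,.091)
print('level',(a+b)[:2]/2,np.hypot(*(a-b)[:2]),np.degrees(np.arctan2(*(b-a)[1::-1])))
a=px2w(w,263,155,.003);b=px2w(w,380,177,.003); print('case/mat yaw',np.degrees(np.arctan2(*(b-a)[1::-1])), np.hypot(*(a-b)[:2]))
im=cv2.imread('pics/w2.png'); c=im[130:290,200:440]; cv2.imwrite('pics/w2c.png',cv2.resize(c,None,fx=3,fy=3,interpolation=cv2.INTER_CUBIC))
E
```

```text
case_tray (0.4618, 0.0143, 121.3, 86.4, 9.4)
cap_tray top [ 0.6459 -0.0049]
cap top [0.6353 0.2253]
cap_tray w [ 0.6469 -0.0048] cap [0.6382 0.2264]
level [0.63837308 0.22741838] 0.06736729795522117 -24.194929281686573
case/mat yaw 63.510301731823354 0.11982657784463129
```

View pics/w2c.png

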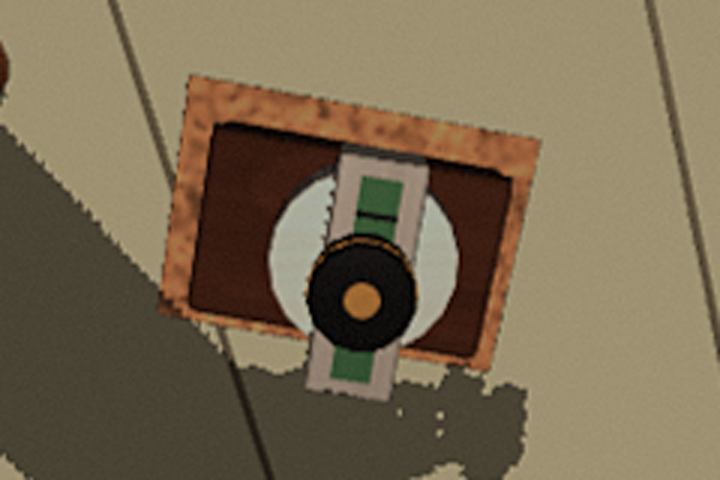

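Emit:
arm_command([
  {"claw":0,"tx":-0.0007,"ty":-0.0026,"tz":0.01,"ax":0,"ay":0,"az":4},
  {"claw":0,"tx":0,"ty":0,"tz":0.02,"ax":0,"ay":0,"az":4},
  {"claw":0.3,"tx":0,"ty":0,"tz":0.025,"ax":0,"ay":0,"az":0},
  {"claw":0.3,"tx":0,"ty":0,"tz":0.025,"ax":0,"ay":0,"az":0},
  {"claw":0.3,"tx":0,"ty":0,"tz":0.02,"ax":0,"ay":0,"az":0},
  {"claw":0.3,"tx":0,"ty":0,"tz":0.015,"ax":0,"ay":0,"az":0},
  {"claw":0.3,"tx":0,"ty":0,"tz":0.01,"ax":0,"ay":0,"az":0},
  {"claw":0.3,"tx":0,"ty":0,"tz":0.005,"ax":0,"ay":0,"az":0},
  {"claw":0.3,"tx":0,"ty":0,"tz":0,"ax":0,"ay":0,"az":0},
  {"claw":0.3,"tx":0,"ty":0,"tz":0,"ax":0,"ay":0,"az":0},
], squeeze=25)

```text
clock: 4.0
tcp_pos: [0.6395, 0.2248, 0.2754]
orientation: [0.652, 3.072, 0.001]
contact_force: [0.0, -0.5, 0.6]
grip_width: 0.0599
gripper_force: 0.0
```

```bash
python3 - <<'E'
from h import *
go(.638,.2267,.115,66)
im,mT=snap('wrist','w3.png')
print(w2px(mT,[.638,.2267,.111]))
E
```

```text
shift mm [2.2 1.1 5.4] az 0.0 tool y yaw 66.0 tilt 0.06 j7 0.85 t 4.0
(np.float64(326.5400273566297), np.float64(303.63280943635965))
```

View pics/w3.png

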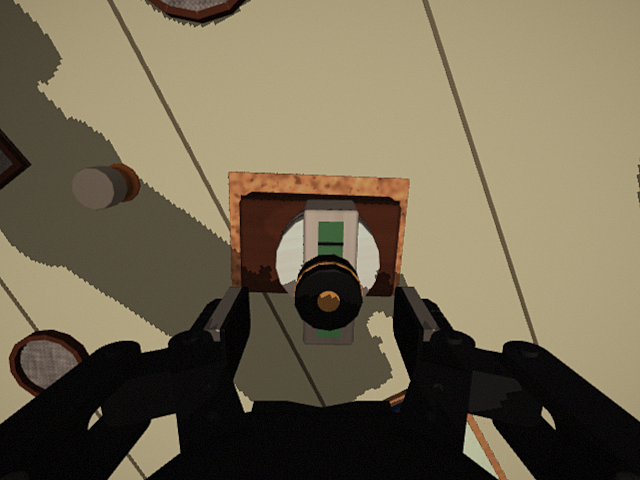

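The cap's brass centre is at (328,301) against a predicted (327,304), so the position agrees. I'll correct slightly, lower and close.

Emit:
arm_command([
  {"claw":0.3,"tx":0.003,"ty":0.0016,"tz":0.002,"ax":0,"ay":0,"az":0},
  {"claw":0.3,"tx":0,"ty":0,"tz":0.0035,"ax":0,"ay":0,"az":0},
  {"claw":0.5,"tx":0,"ty":0,"tz":0,"ax":0,"ay":0,"az":0},
  {"claw":0.6,"tx":0,"ty":0,"tz":0,"ax":0,"ay":0,"az":0},
  {"claw":0.65,"tx":0,"ty":0,"tz":0,"ax":0,"ay":0,"az":0},
  {"claw":0.7,"tx":0,"ty":0,"tz":0,"ax":0,"ay":0,"az":0},
  {"claw":0.8,"tx":0,"ty":0,"tz":0,"ax":0,"ay":0,"az":0},
  {"claw":1,"tx":0,"ty":0,"tz":0,"ax":0,"ay":0,"az":0},
  {"claw":1,"tx":0,"ty":0,"tz":0,"ax":0,"ay":0,"az":0},
  {"claw":1,"tx":0,"ty":0,"tz":0,"ax":0,"ay":0,"az":0},
], squeeze=25)

```text
clock: 4.88
tcp_pos: [0.6373, 0.2273, 0.2695]
orientation: [0.653, 3.073, 0.0]
contact_force: [-0.4, 0.6, 3.6]
grip_width: 0.0265
gripper_force: 24.9
```

```bash
python3 - <<'E'
from h import *
o=r.get_obs(); print(o['tcp_pos'],o['grip_width'],o['gripper_force'])
go(.6464,-.0048,.15)
E
```

```text
[0.63728208 0.22731412 0.26949578] 0.026499230597732387 24.871725256671198
shift mm [-102.7 -208.4  -35.5]  tool y yaw 66.0 tilt 0.03 j7 0.84 t 4.88
```

Emit:
arm_command([
  {"claw":1,"tx":0,"ty":0,"tz":-0.01,"ax":0,"ay":0,"az":0},
  {"claw":1,"tx":0,"ty":0,"tz":-0.025,"ax":0,"ay":0,"az":0},
  {"claw":1,"tx":-0.008,"ty":-0.016,"tz":0,"ax":0,"ay":0,"az":0},
  {"claw":1,"tx":-0.0145,"ty":-0.0295,"tz":0,"ax":0,"ay":0,"az":0},
  {"claw":1,"tx":-0.0172,"ty":-0.035,"tz":0,"ax":0,"ay":0,"az":0},
  {"claw":1,"tx":-0.0172,"ty":-0.035,"tz":0,"ax":0,"ay":0,"az":0},
  {"claw":1,"tx":-0.0172,"ty":-0.035,"tz":0,"ax":0,"ay":0,"az":0},
  {"claw":1,"tx":-0.0145,"ty":-0.03,"tz":0,"ax":0,"ay":0,"az":0},
  {"claw":1,"tx":-0.01,"ty":-0.02,"tz":0,"ax":0,"ay":0,"az":0},
  {"claw":1,"tx":-0.0041,"ty":-0.0079,"tz":0,"ax":0,"ay":0,"az":0},
])

```text
clock: 5.72
tcp_pos: [0.6459, -0.0104, 0.3049]
orientation: [0.662, 3.07, -0.004]
contact_force: [0.0, -0.2, -0.9]
grip_width: 0.0267
gripper_force: 24.7
```

Emit:
arm_command([
  {"claw":1,"tx":0,"ty":0,"tz":0.02,"ax":0,"ay":0,"az":0},
  {"claw":1,"tx":0,"ty":0,"tz":0.03,"ax":0,"ay":0,"az":0},
  {"claw":1,"tx":0,"ty":0,"tz":0.025,"ax":0,"ay":0,"az":0},
  {"claw":1,"tx":0,"ty":0,"tz":0.015,"ax":0,"ay":0,"az":0},
  {"claw":1,"tx":0,"ty":0,"tz":0.005,"ax":0,"ay":0,"az":0},
  {"claw":1,"tx":0,"ty":0,"tz":0,"ax":0,"ay":0,"az":0},
  {"claw":1,"tx":0,"ty":0,"tz":0,"ax":0,"ay":0,"az":0},
  {"claw":1,"tx":0,"ty":0,"tz":0,"ax":0,"ay":0,"az":0},
  {"claw":1,"tx":0,"ty":0,"tz":0,"ax":0,"ay":0,"az":0},
  {"claw":1,"tx":0,"ty":0,"tz":0,"ax":0,"ay":0,"az":0},
])

```text
clock: 6.55
tcp_pos: [0.6467, -0.0047, 0.2104]
orientation: [0.652, 3.071, 0.001]
contact_force: [0.2, 0.2, -1.0]
grip_width: 0.0267
gripper_force: 24.7
```

```bash
python3 - <<'E'
from h import *
go(.6464,-.0048,.0265)
im,mT=snap('wrist','w4.png')
print(w2px(mT,[.6464,-.0048,.008]))
for t in ['cap','cap_tray']:
    for d in r.tip_of(t,'wrist')[:2]: print(t,round(d['confidence'],2),world(mT,d['location']).round(4))
E
```

```text
shift mm [ 0.3 -0.2 28.9]  tool y yaw 66.0 tilt 0.11 j7 1.22 t 6.55
(np.float64(322.7603696397855), np.float64(273.4236192942429))
cap_tray 0.67 [ 6.477e-01 -9.100e-03  5.000e-04]
```

View pics/w4.png

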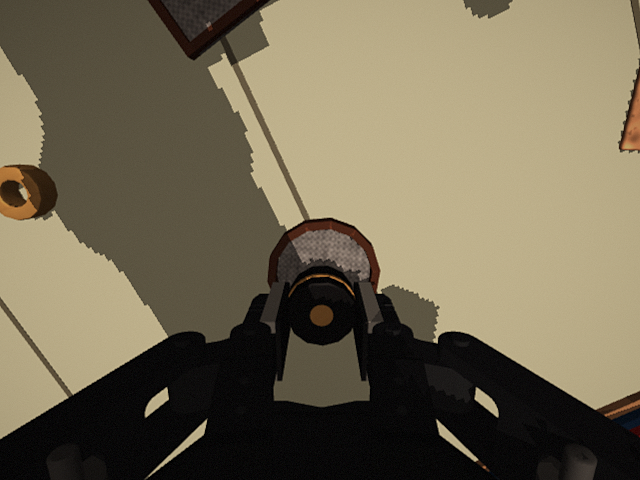

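The cap is held upright with its centre at (321,316). The tray rim spans columns 269–380, so it is centred within 1 mm. I'll set it down.

Emit:
arm_command([
  {"claw":1,"tx":0,"ty":0.001,"tz":0.01,"ax":0,"ay":0,"az":0},
  {"claw":1,"tx":0,"ty":0,"tz":0.01,"ax":0,"ay":0,"az":0},
  {"claw":1,"tx":0,"ty":0,"tz":0.005,"ax":0,"ay":0,"az":0},
  {"claw":1,"tx":0,"ty":0,"tz":0.002,"ax":0,"ay":0,"az":0},
  {"claw":1,"tx":0,"ty":0,"tz":0.001,"ax":0,"ay":0,"az":0},
  {"claw":1,"tx":0,"ty":0,"tz":0.0005,"ax":0,"ay":0,"az":0},
  {"claw":1,"tx":0,"ty":0,"tz":0,"ax":0,"ay":0,"az":0},
  {"claw":1,"tx":0,"ty":0,"tz":0,"ax":0,"ay":0,"az":0},
  {"claw":1,"tx":0,"ty":0,"tz":0,"ax":0,"ay":0,"az":0},
  {"claw":1,"tx":0,"ty":0,"tz":0,"ax":0,"ay":0,"az":0},
])

```text
clock: 7.53
tcp_pos: [0.646, -0.0038, 0.1814]
orientation: [-0.652, -3.07, -0.0]
contact_force: [-7.2, 0.3, 15.9]
grip_width: 0.0269
gripper_force: 26.1
```

Emit:
arm_command([
  {"claw":1,"tx":0,"ty":0,"tz":-0.0007,"ax":0,"ay":0,"az":0},
  {"claw":1,"tx":0,"ty":0,"tz":0,"ax":0,"ay":0,"az":0},
  {"claw":0.6,"tx":0,"ty":0,"tz":0,"ax":0,"ay":0,"az":0},
  {"claw":0.5,"tx":0,"ty":0,"tz":0,"ax":0,"ay":0,"az":0},
  {"claw":0.4,"tx":0,"ty":0,"tz":0,"ax":0,"ay":0,"az":0},
  {"claw":0.4,"tx":0,"ty":0,"tz":0,"ax":0,"ay":0,"az":0},
  {"claw":0.4,"tx":0,"ty":0,"tz":0,"ax":0,"ay":0,"az":0},
  {"claw":0.4,"tx":0,"ty":0,"tz":-0.01,"ax":0,"ay":0,"az":0},
  {"claw":0.4,"tx":0,"ty":0,"tz":-0.03,"ax":0,"ay":0,"az":0},
  {"claw":0.4,"tx":0,"ty":0,"tz":-0.04,"ax":0,"ay":0,"az":0},
])

```text
clock: 8.37
tcp_pos: [0.6453, -0.0038, 0.2598]
orientation: [-0.651, -3.067, 0.003]
contact_force: [0.8, 0.7, -0.4]
grip_width: 0.0511
gripper_force: 0.0
```

```bash
python3 - <<'E'
from h import *
go(.638,.2278,.14,66)
im,mT=snap('wrist','w5.png')
for t in ['cap','cap_tray']:
    for d in r.tip_of(t,'wrist')[:2]: print(t,round(d['confidence'],2),world(mT,d['location']).round(4))
E
```

```text
shift mm [100.9 208.5 -35.3] az 0.0 tool y yaw 66.0 tilt 0.37 j7 1.2 t 8.37
cap 0.6 [ 0.6414 -0.0022  0.0027]
```

View pics/w5.png

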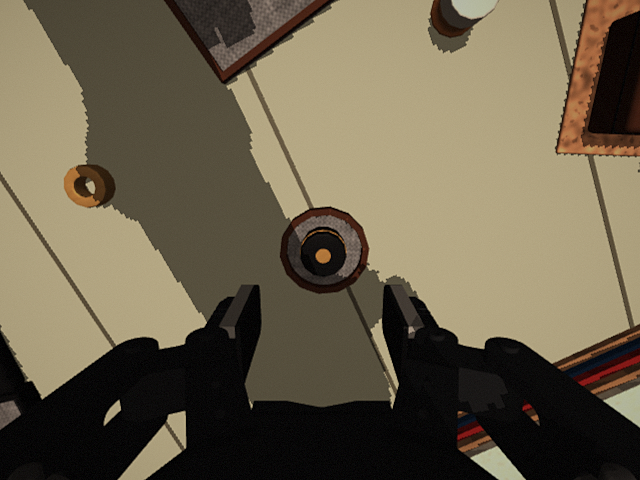

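The cap stands centred in its tray at (323,255), with the rim all round it. Next is the level.

Emit:
arm_command([
  {"claw":0.3,"tx":0.008,"ty":0.016,"tz":-0.02,"ax":0,"ay":0,"az":0},
  {"claw":0.3,"tx":0.0145,"ty":0.0295,"tz":-0.015,"ax":0,"ay":0,"az":0},
  {"claw":0.3,"tx":0.0165,"ty":0.035,"tz":0,"ax":0,"ay":0,"az":0},
  {"claw":0.3,"tx":0.0165,"ty":0.035,"tz":0,"ax":0,"ay":0,"az":0},
  {"claw":0.3,"tx":0.0165,"ty":0.035,"tz":0,"ax":0,"ay":0,"az":0},
  {"claw":0.3,"tx":0.0145,"ty":0.03,"tz":0,"ax":0,"ay":0,"az":0},
  {"claw":0.3,"tx":0.01,"ty":0.02,"tz":0,"ax":0,"ay":0,"az":0},
  {"claw":0.3,"tx":0.0044,"ty":0.008,"tz":0,"ax":0,"ay":0,"az":0},
  {"claw":0.3,"tx":0,"ty":0,"tz":0,"ax":0,"ay":0,"az":0},
  {"claw":0.3,"tx":0,"ty":0,"tz":0,"ax":0,"ay":0,"az":0},
])

```text
clock: 9.35
tcp_pos: [0.6392, 0.2263, 0.2959]
orientation: [-0.653, -3.073, 0.003]
contact_force: [-0.3, -1.4, 0.2]
grip_width: 0.0597
gripper_force: 0.0
```

```bash
python3 - <<'E'
from h import *
go(.638,.2278,.089,66)
im,mT=snap('wrist','w6.png')
print(w2px(mT,[.638,.2278,.091]))
for t in ['level','weight','case']:
    for d in r.tip_of(t,'wrist')[:2]: print(t,round(d['confidence'],2),world(mT,d['location']).round(4))
E
```

```text
shift mm [ 1.7  1.  51.9] az -0.0 tool y yaw 66.0 tilt 0.1 j7 0.84 t 9.35
(np.float64(325.98487124607715), np.float64(269.5636140892141))
level 0.98 [0.6391 0.2304 0.0642]
```

View pics/w6.png

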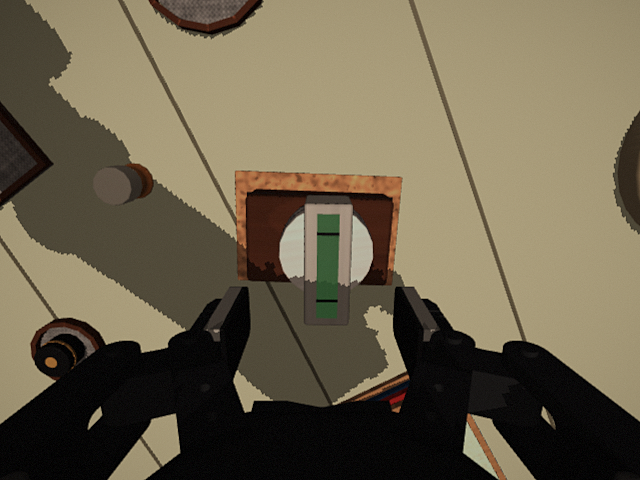

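The level's top corners are at (306,204), (352,204), (349,325) and (305,325). The weight's top spans x 279–374, and the case corners are at (247,192), (394,199), (388,284) and (247,279).

```bash
python3 - <<'E'
from h import *
w=campose('wrist')
P=[(306,204),(352,204.5),(349,325),(305,324.5)]
print('level',fit(w,P,.091))
for a,b in ((0,3),(1,2)):
    d=px2w(w,*P[b],.091)-px2w(w,*P[a],.091); print(np.degrees(np.arctan2(d[1],d[0])))
Q=[(247,192),(394,199),(388,284),(247,280)]
print('case',fit(w,Q,.035))
l=px2w(w,279,250,.063);q=px2w(w,374,250,.063);print('weight',(l+q)[:2]/2,np.hypot(*(l-q)[:2]))
E
```

```text
level (0.6382, 0.2278, 65.5, 23.6, -25.0)
-25.404257584907306
-24.388824346442746
case (0.6371, 0.2227, 96.6, 60.4, 64.0)
weight [0.63761469 0.22764189] 0.05575322961619958
```

Emit:
arm_command([
  {"claw":0.35,"tx":0.0017,"ty":0.001,"tz":0.015,"ax":0,"ay":0,"az":1},
  {"claw":0.35,"tx":0,"ty":0,"tz":0.018,"ax":0,"ay":0,"az":0},
  {"claw":0.35,"tx":0,"ty":0,"tz":0.012,"ax":0,"ay":0,"az":0},
  {"claw":0.4,"tx":0,"ty":0,"tz":0.005,"ax":0,"ay":0,"az":0},
  {"claw":0.5,"tx":0,"ty":0,"tz":0.0015,"ax":0,"ay":0,"az":0},
  {"claw":0.6,"tx":0,"ty":0,"tz":0,"ax":0,"ay":0,"az":0},
  {"claw":0.7,"tx":0,"ty":0,"tz":0,"ax":0,"ay":0,"az":0},
  {"claw":0.8,"tx":0,"ty":0,"tz":0,"ax":0,"ay":0,"az":0},
  {"claw":1,"tx":0,"ty":0,"tz":0,"ax":0,"ay":0,"az":0},
  {"claw":1,"tx":0,"ty":0,"tz":0,"ax":0,"ay":0,"az":0},
], squeeze=35)

```text
clock: 10.38
tcp_pos: [0.6385, 0.2293, 0.2459]
orientation: [0.679, 3.066, 0.002]
contact_force: [0.6, -0.6, 2.5]
grip_width: 0.0229
gripper_force: 36.1
```

```bash
python3 - <<'E'
from h import *
o=r.get_obs(); print(o['tcp_pos'],o['grip_width'],o['gripper_force'])
go(.4687,-.2115,.15,92.7)
E
```

```text
[0.63846858 0.22932371 0.24587785] 0.022926827540800027 36.14832580089569
shift mm [ -32.3 -471.2  -59.7] az -27.7 tool y yaw 65.0 tilt 0.1 j7 0.83 t 10.38
```

Emit:
arm_command([
  {"claw":1,"tx":0,"ty":0,"tz":-0.01,"ax":0,"ay":0,"az":0},
  {"claw":1,"tx":0,"ty":0,"tz":-0.02,"ax":0,"ay":0,"az":-4},
  {"claw":1,"tx":0,"ty":0,"tz":-0.01,"ax":0,"ay":0,"az":-6},
  {"claw":1,"tx":0,"ty":0,"tz":0,"ax":0,"ay":0,"az":-7},
  {"claw":1,"tx":0,"ty":0,"tz":0,"ax":0,"ay":0,"az":-6},
  {"claw":1,"tx":0,"ty":0,"tz":0,"ax":0,"ay":0,"az":-4.7},
  {"claw":1,"tx":0.0057,"ty":-0.0129,"tz":0,"ax":0,"ay":0,"az":0},
  {"claw":1,"tx":0.0114,"ty":-0.0258,"tz":0,"ax":0,"ay":0,"az":0},
  {"claw":1,"tx":0.0142,"ty":-0.0323,"tz":0,"ax":0,"ay":0,"az":0},
  {"claw":1,"tx":0.0142,"ty":-0.0323,"tz":0,"ax":0,"ay":0,"az":0},
])

```text
clock: 11.22
tcp_pos: [0.5963, 0.1222, 0.285]
orientation: [0.071, -3.14, 0.001]
contact_force: [1.1, -0.7, -1.1]
grip_width: 0.0231
gripper_force: 35.6
```

Emit:
arm_command([
  {"claw":1,"tx":0.0142,"ty":-0.0323,"tz":0,"ax":0,"ay":0,"az":0},
  {"claw":1,"tx":0.0142,"ty":-0.0323,"tz":0,"ax":0,"ay":0,"az":0},
  {"claw":1,"tx":0.0142,"ty":-0.0323,"tz":0,"ax":0,"ay":0,"az":0},
  {"claw":1,"tx":0.0142,"ty":-0.0323,"tz":0,"ax":0,"ay":0,"az":0},
  {"claw":1,"tx":0.0142,"ty":-0.0323,"tz":0,"ax":0,"ay":0,"az":0},
  {"claw":1,"tx":0.0142,"ty":-0.0323,"tz":0,"ax":0,"ay":0,"az":0},
  {"claw":1,"tx":0.0142,"ty":-0.0323,"tz":0,"ax":0,"ay":0,"az":0},
  {"claw":1,"tx":0.0142,"ty":-0.0323,"tz":0,"ax":0,"ay":0,"az":0},
  {"claw":1,"tx":0.0114,"ty":-0.0258,"tz":0,"ax":0,"ay":0,"az":0},
  {"claw":1,"tx":0.0057,"ty":-0.0129,"tz":0,"ax":0,"ay":0,"az":0},
])

```text
clock: 12.05
tcp_pos: [0.4779, -0.1837, 0.2853]
orientation: [0.061, -3.14, 0.002]
contact_force: [0.2, 0.8, -1.6]
grip_width: 0.0235
gripper_force: 35.6
```

```bash
python3 - <<'E'
from h import *
go(.4687,-.2115,.15,92.7)
E
```

```text
shift mm [ 10.3 -27.4 -19.7] az -0.5 tool y yaw 92.2 tilt 0.11 j7 1.93 t 12.05
```

Emit:
arm_command([
  {"claw":1,"tx":0.0072,"ty":-0.0159,"tz":0,"ax":0,"ay":0,"az":0},
  {"claw":1,"tx":0.0071,"ty":-0.0159,"tz":0,"ax":0,"ay":0,"az":0},
  {"claw":1,"tx":0,"ty":0,"tz":0.01,"ax":0,"ay":0,"az":0},
  {"claw":1,"tx":0,"ty":0,"tz":0.02,"ax":0,"ay":0,"az":0},
  {"claw":1,"tx":0,"ty":0,"tz":0.02,"ax":0,"ay":0,"az":0},
  {"claw":1,"tx":0,"ty":0,"tz":0.015,"ax":0,"ay":0,"az":0},
  {"claw":1,"tx":0,"ty":0,"tz":0,"ax":0,"ay":0,"az":0},
  {"claw":1,"tx":0,"ty":0,"tz":0,"ax":0,"ay":0,"az":0},
  {"claw":1,"tx":0,"ty":0,"tz":0,"ax":0,"ay":0,"az":0},
  {"claw":1,"tx":0,"ty":0,"tz":0,"ax":0,"ay":0,"az":0},
])

```text
clock: 12.88
tcp_pos: [0.4687, -0.2117, 0.2209]
orientation: [-0.074, 3.139, -0.001]
contact_force: [0.4, -0.5, -2.0]
grip_width: 0.023
gripper_force: 35.5
```

```bash
python3 - <<'E'
from h import *
go(.4687,-.2115,.031,92.7)
im,mT=snap('wrist','w7.png')
a=np.radians(2.7); c,s=np.cos(a),np.sin(a)
for x,y in ((43,22),(43,-22),(-43,-22),(-43,22)): print(np.round(w2px(mT,[.4687+(c*x-s*y)/1000,-.2115+(s*x+c*y)/1000,.008])))
E
```

```text
shift mm [ 0.   0.2 34.9] az -0.0 tool y yaw 92.7 tilt 0.1 j7 2.03 t 12.88
[363. 339.]
[286. 339.]
[281. 187.]
[368. 187.]
```

View pics/w7.png

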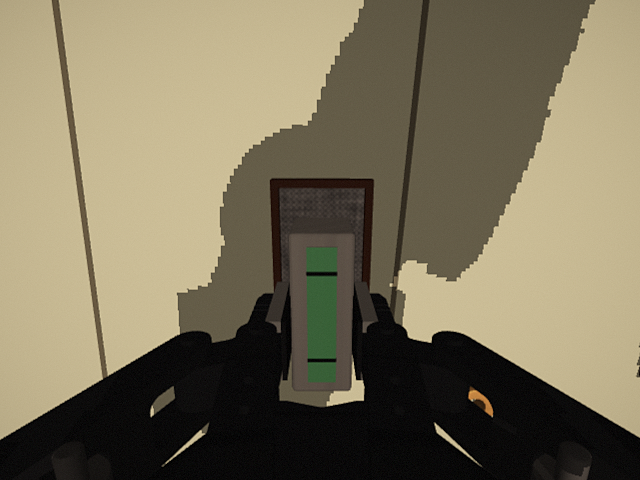

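The tray's inner far corners are at about (279,187) and (366,187), matching the prediction (281/368, 187). The level is square to it, so I'll lower it.

Emit:
arm_command([
  {"claw":1,"tx":0,"ty":-0.0008,"tz":0.01,"ax":0,"ay":0,"az":0},
  {"claw":1,"tx":0,"ty":0,"tz":0.013,"ax":0,"ay":0,"az":0},
  {"claw":1,"tx":0,"ty":0,"tz":0.007,"ax":0,"ay":0,"az":0},
  {"claw":1,"tx":0,"ty":0,"tz":0.003,"ax":0,"ay":0,"az":0},
  {"claw":1,"tx":0,"ty":0,"tz":0.001,"ax":0,"ay":0,"az":0},
  {"claw":1,"tx":0,"ty":0,"tz":0,"ax":0,"ay":0,"az":0},
  {"claw":1,"tx":0,"ty":0,"tz":0,"ax":0,"ay":0,"az":0},
  {"claw":1,"tx":0,"ty":0,"tz":0,"ax":0,"ay":0,"az":0},
  {"claw":1,"tx":0,"ty":0,"tz":0,"ax":0,"ay":0,"az":0},
  {"claw":1,"tx":0,"ty":0,"tz":0,"ax":0,"ay":0,"az":0},
])

```text
clock: 13.77
tcp_pos: [0.4684, -0.2124, 0.1859]
orientation: [-0.075, 3.141, -0.0]
contact_force: [0.5, 1.2, -2.4]
grip_width: 0.0233
gripper_force: 35.6
```

Emit:
arm_command([
  {"claw":1,"tx":0,"ty":0,"tz":0.0005,"ax":0,"ay":0,"az":0},
  {"claw":1,"tx":0,"ty":0,"tz":0.0005,"ax":0,"ay":0,"az":0},
  {"claw":1,"tx":0,"ty":0,"tz":0,"ax":0,"ay":0,"az":0},
  {"claw":1,"tx":0,"ty":0,"tz":0,"ax":0,"ay":0,"az":0},
  {"claw":1,"tx":0,"ty":0,"tz":0,"ax":0,"ay":0,"az":0},
  {"claw":1,"tx":0,"ty":0,"tz":0,"ax":0,"ay":0,"az":0},
  {"claw":1,"tx":0,"ty":0,"tz":0,"ax":0,"ay":0,"az":0},
  {"claw":1,"tx":0,"ty":0,"tz":0,"ax":0,"ay":0,"az":0},
  {"claw":1,"tx":0,"ty":0,"tz":0,"ax":0,"ay":0,"az":0},
  {"claw":1,"tx":0,"ty":0,"tz":0,"ax":0,"ay":0,"az":0},
])

```text
clock: 14.6
tcp_pos: [0.4684, -0.2124, 0.1858]
orientation: [-0.075, 3.14, 0.0]
contact_force: [-4.1, 1.3, 10.5]
grip_width: 0.0231
gripper_force: 37.2
```

Emit:
arm_command([
  {"claw":1,"tx":0,"ty":0,"tz":-0.0005,"ax":0,"ay":0,"az":0},
  {"claw":1,"tx":0,"ty":0,"tz":0,"ax":0,"ay":0,"az":0},
  {"claw":0.6,"tx":0,"ty":0,"tz":0,"ax":0,"ay":0,"az":0},
  {"claw":0.5,"tx":0,"ty":0,"tz":0,"ax":0,"ay":0,"az":0},
  {"claw":0.4,"tx":0,"ty":0,"tz":0,"ax":0,"ay":0,"az":0},
  {"claw":0.4,"tx":0,"ty":0,"tz":0,"ax":0,"ay":0,"az":0},
  {"claw":0.4,"tx":0,"ty":0,"tz":0,"ax":0,"ay":0,"az":0},
  {"claw":0.4,"tx":0,"ty":0,"tz":-0.01,"ax":0,"ay":0,"az":0},
  {"claw":0.4,"tx":0,"ty":0,"tz":-0.03,"ax":0,"ay":0,"az":0},
  {"claw":0.4,"tx":0,"ty":0,"tz":-0.04,"ax":0,"ay":0,"az":0},
])

```text
clock: 15.43
tcp_pos: [0.4672, -0.2118, 0.2646]
orientation: [0.075, -3.135, -0.003]
contact_force: [1.1, -0.0, -0.9]
grip_width: 0.0512
gripper_force: 0.0
```

```bash
python3 - <<'E'
from h import *
im,mT=snap('wrist','w8.png')
for t in ['level','level_tray','cap']:
    for d in r.tip_of(t,'wrist')[:1]: print(t,round(d['confidence'],2),world(mT,d['location']).round(4))
go(.6374,.2277,.12,65)
E
```

```text
level 0.84 [ 0.4668 -0.2101  0.0014]
shift mm [-189.4  431.7   -7.8] az 27.7 tool y yaw 92.7 tilt 0.19 j7 2.02 t 15.63
```

View pics/w8.png

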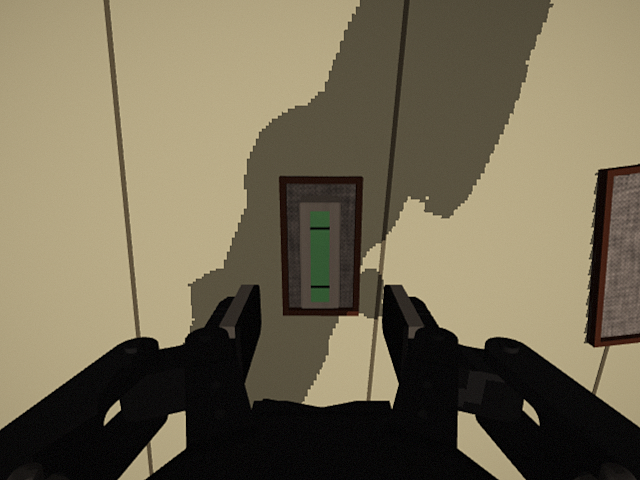

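The level is in its tray, top face rows 203–304 and columns 300–340. It looks nearer the tray's near end, so I'll check the numbers.

```bash
python3 - <<'E'
from h import *
w=campose('wrist')
print('level',fit(w,[(300,203),(340,203),(339,305),(300,305)],.031))
print('tray',fit(w,[(279,177),(363,177),(358,315),(283,315)],.008))
im=cv2.imread('pics/w8.png')
c=im[165:325,260:380]; cv2.imwrite('pics/w8c.png',cv2.resize(c,None,fx=3.7,fy=3.7,interpolation=cv2.INTER_NEAREST))
E
```

```text
level (0.4704, -0.2152, 64.1, 24.2, 2.7)
tray (0.4737, -0.2142, 95.4, 52.5, 2.5)
```

Emit:
arm_command([
  {"claw":0.1,"tx":-0.0057,"ty":0.0129,"tz":-0.02,"ax":0,"ay":0,"az":0},
  {"claw":0.1,"tx":-0.0113,"ty":0.0258,"tz":-0.015,"ax":0,"ay":0,"az":0},
  {"claw":0.1,"tx":-0.0141,"ty":0.0322,"tz":0,"ax":0,"ay":0,"az":0},
  {"claw":0.1,"tx":-0.0141,"ty":0.0322,"tz":0,"ax":0,"ay":0,"az":0},
  {"claw":0.1,"tx":-0.0141,"ty":0.0322,"tz":0,"ax":0,"ay":0,"az":0},
  {"claw":0.1,"tx":-0.0141,"ty":0.0322,"tz":0,"ax":0,"ay":0,"az":0},
  {"claw":0.1,"tx":-0.0141,"ty":0.0322,"tz":0,"ax":0,"ay":0,"az":0},
  {"claw":0.1,"tx":-0.0141,"ty":0.0322,"tz":0,"ax":0,"ay":0,"az":0},
  {"claw":0.1,"tx":-0.0141,"ty":0.0322,"tz":0,"ax":0,"ay":0,"az":0},
  {"claw":0.1,"tx":-0.0141,"ty":0.0322,"tz":0,"ax":0,"ay":0,"az":0},
])

```text
clock: 16.47
tcp_pos: [0.5837, 0.0915, 0.299]
orientation: [0.075, -3.138, 0.001]
contact_force: [1.7, -0.4, 1.0]
grip_width: 0.0765
gripper_force: 0.0
```

Emit:
arm_command([
  {"claw":0.1,"tx":-0.0141,"ty":0.0322,"tz":0,"ax":0,"ay":0,"az":0},
  {"claw":0.1,"tx":-0.0141,"ty":0.0322,"tz":0,"ax":0,"ay":0,"az":0},
  {"claw":0.1,"tx":-0.0141,"ty":0.0322,"tz":0,"ax":0,"ay":0,"az":0},
  {"claw":0.1,"tx":-0.0113,"ty":0.0258,"tz":0,"ax":0,"ay":0,"az":0},
  {"claw":0.1,"tx":-0.0057,"ty":0.0129,"tz":0,"ax":0,"ay":0,"az":7},
  {"claw":0.1,"tx":0,"ty":0,"tz":0,"ax":0,"ay":0,"az":7},
  {"claw":0.1,"tx":0,"ty":0,"tz":0,"ax":0,"ay":0,"az":7},
  {"claw":0.1,"tx":0,"ty":0,"tz":0,"ax":0,"ay":0,"az":6.7},
  {"claw":0.1,"tx":0,"ty":0,"tz":0,"ax":0,"ay":0,"az":0},
  {"claw":0.1,"tx":0,"ty":0,"tz":0,"ax":0,"ay":0,"az":0},
])

```text
clock: 17.3
tcp_pos: [0.6362, 0.2278, 0.299]
orientation: [-0.673, -3.067, 0.003]
contact_force: [0.0, -0.7, -0.6]
grip_width: 0.077
gripper_force: 0.0
```

```bash
python3 - <<'E'
from h import *
im,mT=snap('wrist','w9.png')
sub=im.astype(int); 
m=((sub.min(2)>150)&(sub.max(2)-sub.min(2)<40)).astype(np.uint8)
n,l,st,ce=cv2.connectedComponentsWithStats(m)
for i in range(1,n):
    if st[i,4]>300: print(st[i],ce[i].round())
for t in ['weight','case']:
    for d in r.tip_of(t,'wrist')[:1]: print(t,round(d['confidence'],2),world(mT,d['location']).round(4))
print(w2px(mT,[.6376,.2276,.063]))
go(.6376,.2276,.058,65)
E
```

```text
[ 280  213   91   66 3709] [324. 244.]
weight 0.88 [0.6418 0.23   0.0331]
(np.float64(324.658270525911), np.float64(256.5445085317894))
shift mm [-1.   0.5 86.9] az 0.2 tool y yaw 65.2 tilt 0.05 j7 0.81 t 17.45
```

View pics/w9.png

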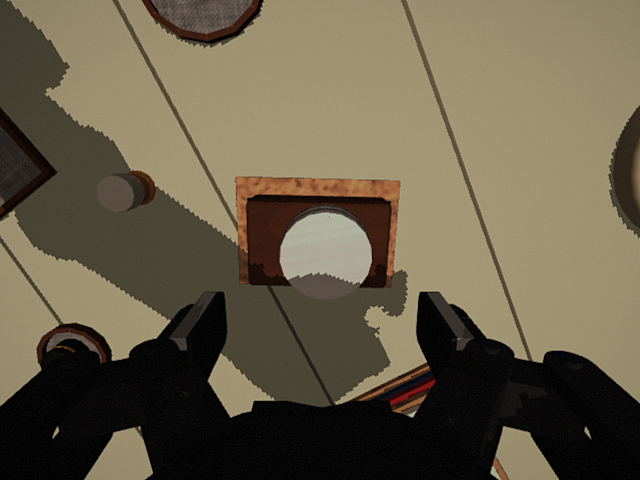

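The weight's top is centred at (326,255) against a predicted (325,256). I'll descend and take it.

Emit:
arm_command([
  {"claw":0.1,"tx":-0.0005,"ty":0.0008,"tz":0.012,"ax":0,"ay":0,"az":0},
  {"claw":0.1,"tx":0,"ty":0,"tz":0.022,"ax":0,"ay":0,"az":0},
  {"claw":0.1,"tx":0,"ty":0,"tz":0.022,"ax":0,"ay":0,"az":0},
  {"claw":0.1,"tx":0,"ty":0,"tz":0.016,"ax":0,"ay":0,"az":0},
  {"claw":0.1,"tx":0,"ty":0,"tz":0.009,"ax":0,"ay":0,"az":0},
  {"claw":0.1,"tx":0,"ty":0,"tz":0.005,"ax":0,"ay":0,"az":0},
  {"claw":0.15,"tx":0,"ty":0,"tz":0,"ax":0,"ay":0,"az":0},
  {"claw":0.2,"tx":0,"ty":0,"tz":0,"ax":0,"ay":0,"az":0},
  {"claw":0.25,"tx":0,"ty":0,"tz":0,"ax":0,"ay":0,"az":0},
  {"claw":0.3,"tx":0,"ty":0,"tz":0,"ax":0,"ay":0,"az":0},
], squeeze=70)

```text
clock: 18.28
tcp_pos: [0.638, 0.2284, 0.2156]
orientation: [0.679, 3.066, 0.002]
contact_force: [0.2, 0.2, -0.3]
grip_width: 0.0595
gripper_force: 0.0
```

Emit:
arm_command([
  {"claw":0.35,"tx":0,"ty":0,"tz":0,"ax":0,"ay":0,"az":0},
  {"claw":0.4,"tx":0,"ty":0,"tz":0,"ax":0,"ay":0,"az":0},
  {"claw":0.5,"tx":0,"ty":0,"tz":0,"ax":0,"ay":0,"az":0},
  {"claw":0.7,"tx":0,"ty":0,"tz":0,"ax":0,"ay":0,"az":0},
  {"claw":1,"tx":0,"ty":0,"tz":0,"ax":0,"ay":0,"az":0},
  {"claw":1,"tx":0,"ty":0,"tz":0,"ax":0,"ay":0,"az":0},
  {"claw":1,"tx":0,"ty":0,"tz":0,"ax":0,"ay":0,"az":0},
  {"claw":1,"tx":0,"ty":0,"tz":0,"ax":0,"ay":0,"az":0},
  {"claw":1,"tx":0,"ty":0,"tz":0,"ax":0,"ay":0,"az":0},
  {"claw":1,"tx":0,"ty":0,"tz":0,"ax":0,"ay":0,"az":0},
], squeeze=70)

```text
clock: 19.12
tcp_pos: [0.6381, 0.2288, 0.2162]
orientation: [0.678, 3.066, 0.003]
contact_force: [-1.5, 1.0, 6.4]
grip_width: 0.0533
gripper_force: 73.6
```

```bash
python3 - <<'E'
from h import *
o=r.get_obs(); print(o['tcp_pos'],o['grip_width'],o['gripper_force'],o['contact_force'])
go(.4484,.2286,.10)
E
```

```text
[0.6380912  0.22878091 0.21617014] 0.05334087620344841 73.59521630918607 [-1.54340809  0.95189068  6.41335311]
shift mm [171.8 -80.1 -39.3]  tool y yaw 65.0 tilt 0.15 j7 0.83 t 19.12
```

Emit:
arm_command([
  {"claw":1,"tx":0,"ty":0,"tz":-0.008,"ax":0,"ay":0,"az":0},
  {"claw":1,"tx":0,"ty":0,"tz":-0.018,"ax":0,"ay":0,"az":0},
  {"claw":1,"tx":0,"ty":0,"tz":-0.014,"ax":0,"ay":0,"az":0},
  {"claw":1,"tx":0.0127,"ty":-0.0059,"tz":0,"ax":0,"ay":0,"az":0},
  {"claw":1,"tx":0.0254,"ty":-0.0118,"tz":0,"ax":0,"ay":0,"az":0},
  {"claw":1,"tx":0.0318,"ty":-0.0148,"tz":0,"ax":0,"ay":0,"az":0},
  {"claw":1,"tx":0.0318,"ty":-0.0148,"tz":0,"ax":0,"ay":0,"az":0},
  {"claw":1,"tx":0.0318,"ty":-0.0148,"tz":0,"ax":0,"ay":0,"az":0},
  {"claw":1,"tx":0.0254,"ty":-0.0118,"tz":0,"ax":0,"ay":0,"az":0},
  {"claw":1,"tx":0.0129,"ty":-0.0062,"tz":0,"ax":0,"ay":0,"az":0},
])

```text
clock: 19.95
tcp_pos: [0.4441, 0.2279, 0.2545]
orientation: [-0.676, -3.065, 0.002]
contact_force: [-0.0, -0.0, -4.1]
grip_width: 0.0532
gripper_force: 74.8
```

Emit:
arm_command([
  {"claw":1,"tx":0,"ty":0,"tz":0.01,"ax":0,"ay":0,"az":0},
  {"claw":1,"tx":0,"ty":0,"tz":0.015,"ax":0,"ay":0,"az":0},
  {"claw":1,"tx":0,"ty":0,"tz":0.01,"ax":0,"ay":0,"az":0},
  {"claw":1,"tx":0,"ty":0,"tz":0.005,"ax":0,"ay":0,"az":0},
  {"claw":1,"tx":0,"ty":0,"tz":0,"ax":0,"ay":0,"az":0},
  {"claw":1,"tx":0,"ty":0,"tz":0,"ax":0,"ay":0,"az":0},
  {"claw":1,"tx":0,"ty":0,"tz":0,"ax":0,"ay":0,"az":0},
  {"claw":1,"tx":0,"ty":0,"tz":0,"ax":0,"ay":0,"az":0},
  {"claw":1,"tx":0,"ty":0,"tz":0,"ax":0,"ay":0,"az":0},
  {"claw":1,"tx":0,"ty":0,"tz":0,"ax":0,"ay":0,"az":0},
])

```text
clock: 20.78
tcp_pos: [0.4481, 0.2283, 0.2148]
orientation: [0.679, 3.067, 0.001]
contact_force: [1.5, 0.2, -4.5]
grip_width: 0.0535
gripper_force: 74.7
```

```bash
python3 - <<'E'
from h import *
o=r.get_obs(); print(o['tcp_pos'],o['grip_width'])
im,mT=snap('wrist','w10.png')
t=np.linspace(0,2*np.pi,60)
im=im.copy()
for rad,c in ((.042,(0,255,0)),(.038,(255,255,0))):
    p=np.array([w2px(mT,[.4484+rad*np.cos(a),.2286+rad*np.sin(a),.008]) for a in t]).round().astype(np.int32)
    cv2.polylines(im,[p],True,c,1)
cv2.imwrite('pics/w10o.png',im[:,:,::-1])
go(.4484,.2286,.10)
E
```

```text
[0.44813727 0.22829104 0.2147698 ] 0.053503887721875004
shift mm [ -0.2   0.5 -40.3]  tool y yaw 65.0 tilt 0.03 j7 0.67 t 20.83
```

View pics/w10o.png

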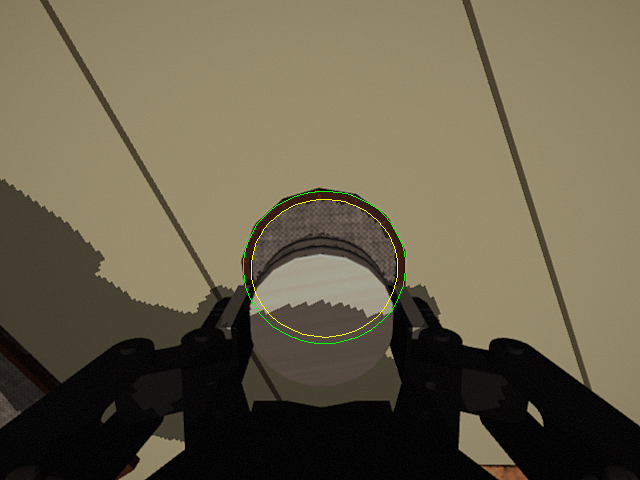

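The tray rim coincides with the predicted circles to within about 1 mm, and the weight is upright and held. I'll lower it.

Emit:
arm_command([
  {"claw":1,"tx":0.0008,"ty":0.0004,"tz":0.008,"ax":0,"ay":0,"az":0},
  {"claw":1,"tx":0,"ty":0,"tz":0.01,"ax":0,"ay":0,"az":0},
  {"claw":1,"tx":0,"ty":0,"tz":0.006,"ax":0,"ay":0,"az":0},
  {"claw":1,"tx":0,"ty":0,"tz":0.003,"ax":0,"ay":0,"az":0},
  {"claw":1,"tx":0,"ty":0,"tz":0.001,"ax":0,"ay":0,"az":0},
  {"claw":1,"tx":0,"ty":0,"tz":0.001,"ax":0,"ay":0,"az":0},
  {"claw":1,"tx":0,"ty":0,"tz":0,"ax":0,"ay":0,"az":0},
  {"claw":1,"tx":0,"ty":0,"tz":0,"ax":0,"ay":0,"az":0},
  {"claw":1,"tx":0,"ty":0,"tz":0,"ax":0,"ay":0,"az":0},
  {"claw":1,"tx":0,"ty":0,"tz":0,"ax":0,"ay":0,"az":0},
])

```text
clock: 21.67
tcp_pos: [0.4475, 0.229, 0.1857]
orientation: [0.679, 3.067, 0.001]
contact_force: [0.3, -0.3, -4.2]
grip_width: 0.0535
gripper_force: 74.8
```

Emit:
arm_command([
  {"claw":1,"tx":0,"ty":0,"tz":0.0005,"ax":0,"ay":0,"az":0},
  {"claw":1,"tx":0,"ty":0,"tz":0.0005,"ax":0,"ay":0,"az":0},
  {"claw":1,"tx":0,"ty":0,"tz":0.0003,"ax":0,"ay":0,"az":0},
  {"claw":1,"tx":0,"ty":0,"tz":0,"ax":0,"ay":0,"az":0},
  {"claw":1,"tx":0,"ty":0,"tz":0,"ax":0,"ay":0,"az":0},
  {"claw":1,"tx":0,"ty":0,"tz":0,"ax":0,"ay":0,"az":0},
  {"claw":1,"tx":0,"ty":0,"tz":0,"ax":0,"ay":0,"az":0},
  {"claw":1,"tx":0,"ty":0,"tz":0,"ax":0,"ay":0,"az":0},
  {"claw":1,"tx":0,"ty":0,"tz":0,"ax":0,"ay":0,"az":0},
  {"claw":1,"tx":0,"ty":0,"tz":0,"ax":0,"ay":0,"az":0},
])

```text
clock: 22.5
tcp_pos: [0.4474, 0.2289, 0.1842]
orientation: [0.679, 3.067, 0.0]
contact_force: [-0.7, -1.1, -0.8]
grip_width: 0.0535
gripper_force: 75.0
```

Emit:
arm_command([
  {"claw":1,"tx":0,"ty":0,"tz":0.0003,"ax":0,"ay":0,"az":0},
  {"claw":1,"tx":0,"ty":0,"tz":0,"ax":0,"ay":0,"az":0},
  {"claw":0.35,"tx":0,"ty":0,"tz":0,"ax":0,"ay":0,"az":0},
  {"claw":0.25,"tx":0,"ty":0,"tz":0,"ax":0,"ay":0,"az":0},
  {"claw":0.1,"tx":0,"ty":0,"tz":0,"ax":0,"ay":0,"az":0},
  {"claw":0.1,"tx":0,"ty":0,"tz":0,"ax":0,"ay":0,"az":0},
  {"claw":0.1,"tx":0,"ty":0,"tz":0,"ax":0,"ay":0,"az":0},
  {"claw":0.1,"tx":0,"ty":0,"tz":-0.01,"ax":0,"ay":0,"az":0},
  {"claw":0.1,"tx":0,"ty":0,"tz":-0.03,"ax":0,"ay":0,"az":0},
  {"claw":0.05,"tx":0,"ty":0,"tz":-0.04,"ax":0,"ay":0,"az":0},
])

```text
clock: 23.33
tcp_pos: [0.4463, 0.2283, 0.2631]
orientation: [-0.678, -3.064, 0.007]
contact_force: [-0.1, 1.1, 0.1]
grip_width: 0.0817
gripper_force: 0.0
```

```bash
python3 - <<'E'
from h import *
im,mT=snap('wrist','w11.png')
for t in ['weight','weight_tray']:
    for d in r.tip_of(t,'wrist')[:1]: print(t,round(d['confidence'],2),world(mT,d['location']).round(4))
go(.6371,.2227,.12,64-90)
E
```

```text
weight 0.95 [0.4491 0.2295 0.0029]
shift mm [-173.8   73.5   -6.8] az -89.0 tool y yaw 65.0 tilt 0.38 j7 0.65 t 23.48
```

Emit:
arm_command([
  {"claw":0,"tx":-0.0129,"ty":0.0054,"tz":-0.02,"ax":0,"ay":0,"az":0},
  {"claw":0,"tx":-0.0258,"ty":0.0109,"tz":-0.015,"ax":0,"ay":0,"az":0},
  {"claw":0,"tx":-0.0322,"ty":0.0136,"tz":0,"ax":0,"ay":0,"az":0},
  {"claw":0,"tx":-0.0322,"ty":0.0136,"tz":0,"ax":0,"ay":0,"az":0},
  {"claw":0,"tx":-0.0322,"ty":0.0136,"tz":0,"ax":0,"ay":0,"az":0},
  {"claw":0,"tx":-0.0258,"ty":0.0109,"tz":0,"ax":0,"ay":0,"az":0},
  {"claw":0,"tx":-0.0129,"ty":0.0054,"tz":0,"ax":0,"ay":0,"az":-6},
  {"claw":0,"tx":0,"ty":0,"tz":0,"ax":0,"ay":0,"az":-7},
  {"claw":0,"tx":0,"ty":0,"tz":0,"ax":0,"ay":0,"az":-7},
  {"claw":0,"tx":0,"ty":0,"tz":0,"ax":0,"ay":0,"az":-7},
])

```text
clock: 24.32
tcp_pos: [0.636, 0.2217, 0.2975]
orientation: [0.064, -3.139, 0.001]
contact_force: [-0.8, -0.6, -1.3]
grip_width: 0.0853
gripper_force: 0.0
```

Emit:
arm_command([
  {"claw":0,"tx":0,"ty":0,"tz":0,"ax":0,"ay":0,"az":-7},
  {"claw":0,"tx":0,"ty":0,"tz":0,"ax":0,"ay":0,"az":-7},
  {"claw":0,"tx":0,"ty":0,"tz":0,"ax":0,"ay":0,"az":-7},
  {"claw":0,"tx":0,"ty":0,"tz":0,"ax":0,"ay":0,"az":-7},
  {"claw":0,"tx":0,"ty":0,"tz":0,"ax":0,"ay":0,"az":-7},
  {"claw":0,"tx":0,"ty":0,"tz":0,"ax":0,"ay":0,"az":-7},
  {"claw":0,"tx":0,"ty":0,"tz":0,"ax":0,"ay":0,"az":-7},
  {"claw":0,"tx":0,"ty":0,"tz":0,"ax":0,"ay":0,"az":-7},
  {"claw":0,"tx":0,"ty":0,"tz":0,"ax":0,"ay":0,"az":-6},
  {"claw":0,"tx":0,"ty":0,"tz":0,"ax":0,"ay":0,"az":0},
])

```text
clock: 25.15
tcp_pos: [0.6358, 0.2215, 0.2978]
orientation: [1.669, -2.66, -0.001]
contact_force: [0.0, -1.2, 0.1]
grip_width: 0.0851
gripper_force: 0.0
```

```bash
python3 - <<'E'
from h import *
im,mT=snap('wrist','w12.png')
for t in ['case']:
    for d in r.tip_of(t,'wrist')[:1]: print(t,round(d['confidence'],2),world(mT,d['location']).round(4))
# case mask: dark brown
hsv=cv2.cvtColor(im,cv2.COLOR_RGB2HSV); 
u,v=map(int,w2px(mT,[.6371,.2227,.035])); print(u,v,hsv[v,u])
m=((hsv[:,:,2]<110)&(hsv[:,:,1]>110)).astype(np.uint8)
m=cv2.morphologyEx(m,cv2.MORPH_OPEN,np.ones((5,5),np.uint8)); n,l,st,ce=cv2.connectedComponentsWithStats(m)
k=l[v,u]; print(st[k]); c=rect((l==k).astype(np.uint8)); print(fit(mT,c,.035), cv2.boxPoints(cv2.minAreaRect(c.astype(np.float32))).round())
go(.6371,.2227,.0285,-26)
# also check weight in tray via side camera
im,s=snap('side','s2.png')
for t in ['weight','level','cap','case','brush']:
    for d in r.tip_of(t,'side')[:1]: print(t,round(d['confidence'],2),world(s,d['location']).round(4))
E
```

```text
case 0.88 [0.6363 0.2271 0.0017]
320 246 [ 12 208  27]
[  264   170   104   141 13093]
(0.6399, 0.2191, 97.2, 66.7, 63.7) [[264. 170.]
 [367. 170.]
 [367. 310.]
 [264. 310.]]
shift mm [ -1.6  -0.8 114.6] az -0.2 tool y yaw 153.8 tilt 0.08 j7 2.17 t 25.25
weight 0.57 [0.4523 0.2303 0.0033]
level 0.87 [ 0.469  -0.2121  0.0047]
cap 0.59 [ 0.6458 -0.0021  0.0045]
case 0.61 [0.6427 0.2249 0.0043]
brush 0.79 [ 0.6397 -0.2519  0.0007]
```

View pics/w12.png

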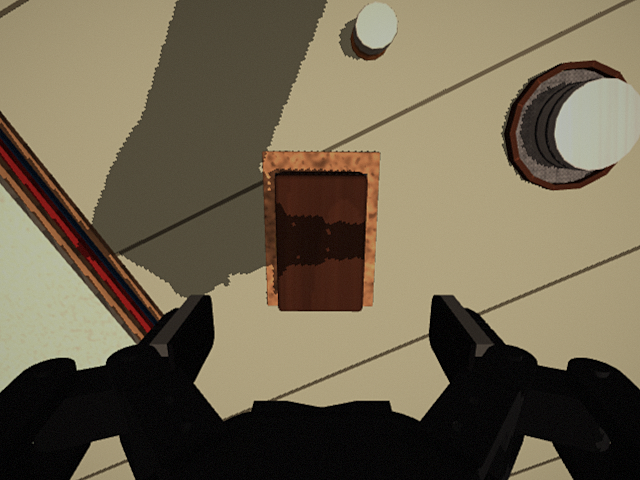

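Wrist view: the case top spans about x 277–366, y 174–311, square to the gripper. The weight sits inside its round tray at upper right. The book edge at (150,330) is clear of the fingers. I'll descend and grip.

Emit:
arm_command([
  {"claw":0,"tx":0,"ty":-0.0003,"tz":0.015,"ax":0,"ay":0,"az":0},
  {"claw":0,"tx":0,"ty":0,"tz":0.03,"ax":0,"ay":0,"az":0},
  {"claw":0,"tx":0,"ty":0,"tz":0.03,"ax":0,"ay":0,"az":0},
  {"claw":0,"tx":0,"ty":0,"tz":0.022,"ax":0,"ay":0,"az":0},
  {"claw":0,"tx":0,"ty":0,"tz":0.012,"ax":0,"ay":0,"az":0},
  {"claw":0,"tx":0,"ty":0,"tz":0.005,"ax":0,"ay":0,"az":0},
  {"claw":0,"tx":0,"ty":0,"tz":0,"ax":0,"ay":0,"az":0},
  {"claw":0.1,"tx":0,"ty":0,"tz":0,"ax":0,"ay":0,"az":0},
  {"claw":0.15,"tx":0,"ty":0,"tz":0,"ax":0,"ay":0,"az":0},
  {"claw":0.2,"tx":0,"ty":0,"tz":0,"ax":0,"ay":0,"az":0},
], squeeze=60)

```text
clock: 26.38
tcp_pos: [0.6371, 0.2221, 0.1865]
orientation: [-1.664, 2.662, -0.001]
contact_force: [-0.2, 0.7, 1.2]
grip_width: 0.0684
gripper_force: 0.0
```

Emit:
arm_command([
  {"claw":0.25,"tx":0,"ty":0,"tz":0,"ax":0,"ay":0,"az":0},
  {"claw":0.3,"tx":0,"ty":0,"tz":0,"ax":0,"ay":0,"az":0},
  {"claw":0.4,"tx":0,"ty":0,"tz":0,"ax":0,"ay":0,"az":0},
  {"claw":0.6,"tx":0,"ty":0,"tz":0,"ax":0,"ay":0,"az":0},
  {"claw":1,"tx":0,"ty":0,"tz":0,"ax":0,"ay":0,"az":0},
  {"claw":1,"tx":0,"ty":0,"tz":0,"ax":0,"ay":0,"az":0},
  {"claw":1,"tx":0,"ty":0,"tz":0,"ax":0,"ay":0,"az":0},
  {"claw":1,"tx":0,"ty":0,"tz":0,"ax":0,"ay":0,"az":0},
  {"claw":1,"tx":0,"ty":0,"tz":0,"ax":0,"ay":0,"az":0},
  {"claw":1,"tx":0,"ty":0,"tz":0,"ax":0,"ay":0,"az":0},
])

```text
clock: 27.22
tcp_pos: [0.6367, 0.222, 0.1862]
orientation: [-1.664, 2.663, -0.0]
contact_force: [-1.9, -0.3, 6.2]
grip_width: 0.0591
gripper_force: 65.8
```

```bash
python3 - <<'E'
from h import *
go(.4620,.014,.10,99.4)
E
```

```text
shift mm [263.5  65.9 -69.1] az 54.6 tool y yaw 154.0 tilt 0.08 j7 2.15 t 27.22
```

Emit:
arm_command([
  {"claw":1,"tx":0,"ty":0,"tz":-0.01,"ax":0,"ay":0,"az":0},
  {"claw":1,"tx":0,"ty":0,"tz":-0.025,"ax":0,"ay":0,"az":0},
  {"claw":1,"tx":0,"ty":0,"tz":-0.025,"ax":0,"ay":0,"az":0},
  {"claw":1,"tx":0,"ty":0,"tz":-0.01,"ax":0,"ay":0,"az":0},
  {"claw":1,"tx":0.0142,"ty":0.0036,"tz":0,"ax":0,"ay":0,"az":0},
  {"claw":1,"tx":0.0285,"ty":0.0071,"tz":0,"ax":0,"ay":0,"az":0},
  {"claw":1,"tx":0.0356,"ty":0.0089,"tz":0,"ax":0,"ay":0,"az":0},
  {"claw":1,"tx":0.0356,"ty":0.0089,"tz":0,"ax":0,"ay":0,"az":0},
  {"claw":1,"tx":0.0356,"ty":0.0089,"tz":0,"ax":0,"ay":0,"az":0},
  {"claw":1,"tx":0.0356,"ty":0.0089,"tz":0,"ax":0,"ay":0,"az":0},
])

```text
clock: 28.05
tcp_pos: [0.5123, 0.0745, 0.2548]
orientation: [1.666, -2.664, 0.0]
contact_force: [1.0, -0.2, -1.8]
grip_width: 0.0587
gripper_force: 64.8
```

Emit:
arm_command([
  {"claw":1,"tx":0.0356,"ty":0.0089,"tz":0,"ax":0,"ay":0,"az":0},
  {"claw":1,"tx":0.0285,"ty":0.0071,"tz":0,"ax":0,"ay":0,"az":0},
  {"claw":1,"tx":0.0142,"ty":0.0036,"tz":0,"ax":0,"ay":0,"az":4},
  {"claw":1,"tx":0,"ty":0,"tz":0,"ax":0,"ay":0,"az":7},
  {"claw":1,"tx":0,"ty":0,"tz":0,"ax":0,"ay":0,"az":7},
  {"claw":1,"tx":0,"ty":0,"tz":0,"ax":0,"ay":0,"az":7},
  {"claw":1,"tx":0,"ty":0,"tz":0,"ax":0,"ay":0,"az":7},
  {"claw":1,"tx":0,"ty":0,"tz":0,"ax":0,"ay":0,"az":7},
  {"claw":1,"tx":0,"ty":0,"tz":0,"ax":0,"ay":0,"az":7},
  {"claw":1,"tx":0,"ty":0,"tz":0,"ax":0,"ay":0,"az":5},
])

```text
clock: 28.88
tcp_pos: [0.4617, 0.014, 0.2549]
orientation: [-0.347, 3.122, 0.0]
contact_force: [-0.5, -0.8, -0.0]
grip_width: 0.0588
gripper_force: 64.8
```

Emit:
arm_command([
  {"claw":1,"tx":0,"ty":0,"tz":0.01,"ax":0,"ay":0,"az":3.6},
  {"claw":1,"tx":0,"ty":0,"tz":0.015,"ax":0,"ay":0,"az":0},
  {"claw":1,"tx":0,"ty":0,"tz":0.01,"ax":0,"ay":0,"az":0},
  {"claw":1,"tx":0,"ty":0,"tz":0,"ax":0,"ay":0,"az":0},
  {"claw":1,"tx":0,"ty":0,"tz":0,"ax":0,"ay":0,"az":0},
  {"claw":1,"tx":0,"ty":0,"tz":0,"ax":0,"ay":0,"az":0},
  {"claw":1,"tx":0,"ty":0,"tz":0,"ax":0,"ay":0,"az":0},
  {"claw":1,"tx":0,"ty":0,"tz":0,"ax":0,"ay":0,"az":0},
  {"claw":1,"tx":0,"ty":0,"tz":0,"ax":0,"ay":0,"az":0},
  {"claw":1,"tx":0,"ty":0,"tz":0,"ax":0,"ay":0,"az":0},
])

```text
clock: 29.72
tcp_pos: [0.4619, 0.0139, 0.2201]
orientation: [-0.258, 3.13, 0.0]
contact_force: [-0.0, 0.1, -1.8]
grip_width: 0.0587
gripper_force: 64.8
```

```bash
python3 - <<'E'
from h import *
go(.4620,.014,.0312,99.4)
im,mT=snap('wrist','w13.png')
a=np.radians(9.4); c,s=np.cos(a),np.sin(a)
for x,y in ((-62,-44),(-62,44),(-58,-40),(-58,40)): print('pred',np.round(w2px(mT,[.462+(c*x-s*y)/1000,.014+(s*x+c*y)/1000,.008])))
hsv=cv2.cvtColor(im,cv2.COLOR_RGB2HSV)
rim=((hsv[:,:,1]>110)&(hsv[:,:,2]<120)&(hsv[:,:,2]>20))
felt=((hsv[:,:,1]<50)&(hsv[:,:,2]<150)&(hsv[:,:,2]>25))
def runs(line):
    e=np.flatnonzero(np.diff(np.r_[0,line.astype(int),0])); return [(a,b) for a,b in zip(e[::2],e[1::2]) if b-a>3]
for v in range(100,300,15): print(v,'rim',runs(rim[v,180:480]),'felt',runs(felt[v,180:480]))
print('col320 rim',runs(rim[:,320]),'felt',runs(felt[:,320]))
E
```

```text
shift mm [-0.1  0.1 33.9] az 0.0 tool y yaw 99.4 tilt 0.04 j7 1.61 t 29.72
pred [234. 150.]
pred [414. 149.]
pred [242. 158.]
pred [406. 158.]
100 rim [(np.int64(242), np.int64(265)), (np.int64(274), np.int64(281))] felt []
115 rim [] felt []
130 rim [] felt []
145 rim [] felt []
160 rim [(np.int64(55), np.int64(87)), (np.int64(101), np.int64(109)), (np.int64(110), np.int64(117)), (np.int64(226), np.int64(234))] felt [(np.int64(189), np.int64(201)), (np.int64(208), np.int64(225))]
175 rim [(np.int64(56), np.int64(65)), (np.int64(225), np.int64(233))] felt [(np.int64(71), np.int64(76)), (np.int64(86), np.int64(90))]
190 rim [(np.int64(57), np.int64(66)), (np.int64(224), np.int64(232))] felt []
205 rim [(np.int64(59), np.int64(231))] felt []
220 rim [(np.int64(56), np.int64(231))] felt []
235 rim [(np.int64(57), np.int64(230))] felt []
250 rim [(np.int64(58), np.int64(229))] felt []
265 rim [(np.int64(59), np.int64(228))] felt []
280 rim [(np.int64(60), np.int64(227))] felt []
295 rim [(np.int64(60), np.int64(223))] felt []
col320 rim [(np.int64(152), np.int64(160)), (np.int64(194), np.int64(199)), (np.int64(201), np.int64(407))] felt []
```

The tray's far rim is at rows 152–160 against a predicted 150–158, and its sides are at columns 236–245 and 405–413, so the case is lined up within about 1 mm. I'll lower it.

Emit:
arm_command([
  {"claw":1,"tx":-0.001,"ty":0,"tz":0.01,"ax":0,"ay":0,"az":0},
  {"claw":1,"tx":0,"ty":0,"tz":0.012,"ax":0,"ay":0,"az":0},
  {"claw":1,"tx":0,"ty":0,"tz":0.007,"ax":0,"ay":0,"az":0},
  {"claw":1,"tx":0,"ty":0,"tz":0.003,"ax":0,"ay":0,"az":0},
  {"claw":1,"tx":0,"ty":0,"tz":0.001,"ax":0,"ay":0,"az":0},
  {"claw":1,"tx":0,"ty":0,"tz":0.0005,"ax":0,"ay":0,"az":0},
  {"claw":1,"tx":0,"ty":0,"tz":0,"ax":0,"ay":0,"az":0},
  {"claw":1,"tx":0,"ty":0,"tz":0,"ax":0,"ay":0,"az":0},
  {"claw":1,"tx":0,"ty":0,"tz":0,"ax":0,"ay":0,"az":0},
  {"claw":1,"tx":0,"ty":0,"tz":0,"ax":0,"ay":0,"az":0},
])

```text
clock: 30.6
tcp_pos: [0.463, 0.0141, 0.1863]
orientation: [-0.258, 3.131, 0.0]
contact_force: [0.1, -0.6, -0.7]
grip_width: 0.0586
gripper_force: 64.8
```

Emit:
arm_command([
  {"claw":1,"tx":0,"ty":0,"tz":0.0005,"ax":0,"ay":0,"az":0},
  {"claw":1,"tx":0,"ty":0,"tz":0.0003,"ax":0,"ay":0,"az":0},
  {"claw":1,"tx":0,"ty":0,"tz":0,"ax":0,"ay":0,"az":0},
  {"claw":1,"tx":0,"ty":0,"tz":0,"ax":0,"ay":0,"az":0},
  {"claw":1,"tx":0,"ty":0,"tz":0,"ax":0,"ay":0,"az":0},
  {"claw":1,"tx":0,"ty":0,"tz":0,"ax":0,"ay":0,"az":0},
  {"claw":1,"tx":0,"ty":0,"tz":0,"ax":0,"ay":0,"az":0},
  {"claw":1,"tx":0,"ty":0,"tz":0,"ax":0,"ay":0,"az":0},
  {"claw":1,"tx":0,"ty":0,"tz":0,"ax":0,"ay":0,"az":0},
  {"claw":1,"tx":0,"ty":0,"tz":0,"ax":0,"ay":0,"az":0},
])

```text
clock: 31.43
tcp_pos: [0.4629, 0.0141, 0.1861]
orientation: [-0.258, 3.13, 0.0]
contact_force: [-2.8, 0.5, 8.9]
grip_width: 0.0586
gripper_force: 66.1
```

It has touched down (8.9 N). I'll release and rise.

Emit:
arm_command([
  {"claw":1,"tx":0,"ty":0,"tz":-0.0004,"ax":0,"ay":0,"az":0},
  {"claw":1,"tx":0,"ty":0,"tz":0,"ax":0,"ay":0,"az":0},
  {"claw":0.25,"tx":0,"ty":0,"tz":0,"ax":0,"ay":0,"az":0},
  {"claw":0.1,"tx":0,"ty":0,"tz":0,"ax":0,"ay":0,"az":0},
  {"claw":0,"tx":0,"ty":0,"tz":0,"ax":0,"ay":0,"az":0},
  {"claw":0,"tx":0,"ty":0,"tz":0,"ax":0,"ay":0,"az":0},
  {"claw":0,"tx":0,"ty":0,"tz":0,"ax":0,"ay":0,"az":0},
  {"claw":0,"tx":0,"ty":0,"tz":-0.01,"ax":0,"ay":0,"az":0},
  {"claw":0,"tx":0,"ty":0,"tz":-0.025,"ax":0,"ay":0,"az":0},
  {"claw":0,"tx":0,"ty":0,"tz":-0.035,"ax":0,"ay":0,"az":0},
])

```text
clock: 32.27
tcp_pos: [0.4617, 0.014, 0.2554]
orientation: [0.258, -3.126, 0.001]
contact_force: [1.0, 0.8, -0.2]
grip_width: 0.0852
gripper_force: 0.0
```

Emit:
arm_command([
  {"claw":0,"tx":0,"ty":0,"tz":-0.035,"ax":0,"ay":0,"az":0},
  {"claw":0,"tx":0,"ty":0,"tz":-0.035,"ax":0,"ay":0,"az":0},
  {"claw":0,"tx":0,"ty":0,"tz":-0.025,"ax":0,"ay":0,"az":0},
  {"claw":0,"tx":0,"ty":0,"tz":-0.01,"ax":0,"ay":0,"az":0},
  {"claw":0,"tx":0,"ty":0,"tz":0,"ax":0,"ay":0,"az":0},
  {"claw":0,"tx":0,"ty":0,"tz":0,"ax":0,"ay":0,"az":0},
  {"claw":0,"tx":0,"ty":0,"tz":0,"ax":0,"ay":0,"az":0},
  {"claw":0,"tx":0,"ty":0,"tz":0,"ax":0,"ay":0,"az":0},
  {"claw":0,"tx":0,"ty":0,"tz":0,"ax":0,"ay":0,"az":0},
  {"claw":0,"tx":0,"ty":0,"tz":0,"ax":0,"ay":0,"az":0},
])

```text
clock: 33.1
tcp_pos: [0.4626, 0.014, 0.3598]
orientation: [0.258, -3.129, 0.0]
contact_force: [0.6, -0.6, 0.5]
grip_width: 0.0854
gripper_force: 0.0
```

```bash
python3 - <<'E'
from h import *
for c in ('wrist','side'):
    im,mT=snap(c,c+'_end.png')
    for t in ['case','case_tray','weight','weight_tray','level','level_tray','cap','cap_tray','brush']:
        for d in r.tip_of(t,c)[:1]: print(c,t,round(d['confidence'],2),world(mT,d['location']).round(4))
    if c=='wrist':
        hsv=cv2.cvtColor(im,cv2.COLOR_RGB2HSV)
        a=np.radians(9.4); e=np.array([np.cos(a),np.sin(a),0]); f=np.array([-e[1],e[0],0]); o=np.array([.462,.014,0])
        # hsv profile along tray x and y at floor height
        for n,ax,L in (('x',e,64),('y',f,46)):
            print(n,[(k,*hsv[tuple(int(round(q)) for q in w2px(mT,o+ax*k/1000+[0,0,.003])[::-1])][1:]) for k in list(range(-L,-L+22,2))+list(range(L-20,L+2,2))])
E
```

```text
wrist case 0.94 [0.4641 0.0139 0.001 ]
wrist weight 0.63 [0.4468 0.2303 0.0012]
wrist level 0.95 [ 0.4663 -0.2107  0.0039]
wrist level_tray 0.74 [ 0.4632 -0.21   -0.0072]
wrist cap 0.76 [ 0.6442 -0.0034  0.0027]
wrist cap_tray 0.84 [ 0.6478 -0.0072  0.0019]
wrist brush 0.78 [ 0.6349 -0.2473  0.0015]
x [(-64, np.uint8(70), np.uint8(171)), (-62, np.uint8(67), np.uint8(178)), (-60, np.uint8(197), np.uint8(62)), (-58, np.uint8(204), np.uint8(65)), (-56, np.uint8(42), np.uint8(55)), (-54, np.uint8(55), np.uint8(106)), (-52, np.uint8(50), np.uint8(96)), (-50, np.uint8(56), np.uint8(96)), (-48, np.uint8(55), np.uint8(98)), (-46, np.uint8(53), np.uint8(102)), (-44, np.uint8(151), np.uint8(22)), (44, np.uint8(208), np.uint8(27)), (46, np.uint8(226), np.uint8(26)), (48, np.uint8(196), np.uint8(26)), (50, np.uint8(167), np.uint8(29)), (52, np.uint8(209), np.uint8(28)), (54, np.uint8(206), np.uint8(26)), (56, np.uint8(193), np.uint8(29)), (58, np.uint8(189), np.uint8(27)), (60, np.uint8(161), np.uint8(27)), (62, np.uint8(186), np.uint8(26)), (64, np.uint8(244), np.uint8(23))]
y [(-46, np.uint8(6
[... 400 characters left out ...]
np.uint8(66)), (28, np.uint8(178), np.uint8(63)), (30, np.uint8(231), np.uint8(43)), (32, np.uint8(47), np.uint8(114)), (34, np.uint8(51), np.uint8(111)), (36, np.uint8(51), np.uint8(110)), (38, np.uint8(52), np.uint8(113)), (40, np.uint8(52), np.uint8(99)), (42, np.uint8(177), np.uint8(69)), (44, np.uint8(198), np.uint8(58)), (46, np.uint8(80), np.uint8(162))]
side case 0.68 [0.4665 0.0156 0.0035]
side case_tray 0.68 [0.4601 0.0174 0.0011]
side weight 0.68 [0.4502 0.2263 0.0019]
side level 0.71 [ 0.468  -0.2138  0.0025]
side level_tray 0.74 [ 0.4737 -0.2153 -0.0026]
side cap 0.65 [ 0.6457 -0.0039  0.0034]
side cap_tray 0.92 [ 0.6477 -0.0041  0.0029]
side brush 0.85 [ 0.6381 -0.2542  0.0042]
```

```bash
python3 -c "
from bench import r
print(r.hand_in())"
```

```text
the job is handed in; nothing more can be done
None
```

The job is handed in: cap, level, weight and case were taken off in order, set down and released in their own trays. My last camera readings put all four inside their rims with the brush where it was. The run took about 34 s; no verdict came back at hand-in.

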